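# Fetch the whistle weight from behind the jars

## Task

Clear the white container, the glass jar and the coffee filter off the little teak shelf and stand all three on the round steel plate, then take the cooker's whistle weight from among where they stood and set it upright over the vent stub in the middle of the pressure cooker's lid. Only then put the three back on the shelf, each upright on the very spot it came from. Set everything down without dropping it, and leave the salt bowl and tongs alone.

Things in the scene. Friction and masses are not known exactly. Their poses are not given: they have to be found in the camera images.
- container: white plastic square container with lid, 56 x 56 mm (faces along its x and y axes), 115 mm tall; loose, 0.15 to 0.31 kg. Origin: centre of its underside, z up. Stands on the shelf at the start, next to the whistle weight; its place at the start is where it must go back (which way its faces are turned does not matter).
- jar: round green glass jar with a steel screw lid, 60 mm diameter, 115 mm tall, straight sides (a slight neck at 100 mm); loose, about 0.2 to 0.4 kg. Origin: centre of its underside, z up. Stands on the shelf at the start; its place there is where it must go back.
- coffee_filter: round stainless steel two-tier coffee filter, 60 mm diameter, straight sides up to 114 mm (a narrow groove at 55 mm), with a small black ball knob on top reaching 132 mm; loose, about 0.18 to 0.36 kg. Origin: centre of its underside, z up. Stands on the shelf at the start; its place there is where it must go back.
- weight: cooker whistle weight, 52 mm tall: steel skirt 38 mm wide for the lowest 12 mm, above it a round red grip 32 mm wide, straight from 12 to 47 mm up; recess below 28 mm wide, 9 mm deep; loose, 0.09 kg. Origin: centre of underside. Starts at the shelf's far side, the three taller things about 68 mm (centres) around it: one on the robot's side, one at each flank, in varying order.
- shelf: low fixed teak shelf on the counter, board 200 (x) x 240 (y) mm, flat top 60 mm above the counter. Origin: on the counter under its centre, z up, x pointing away from the robot (turned up to 0.25 rad).
- thali: round fixed flat steel plate (thali), 240 mm outer diameter, low rim 14 mm high, flat inner floor 226 mm across and 4 mm above the counter: the side area for the three things. Origin: centre of its underside. Stands to the left or the right of the shelf.
- cooker: fixed pressure cooker, 176 mm wide, on the other side of the shelf from the plate; black handle along its +x reaches 210 mm from the axis, 100 mm up. Origin: centre of underside. On its axis the lid has a flat boss 68 mm wide, 125 mm above the origin, with the vent stub (8 mm wide, 6 mm high) in its middle. Seated, the weight's recess covers the stub and its skirt rests on the boss.
- tongs: bystander: steel kitchen tongs lying flat on the counter beyond the shelf, 235 mm long along its x, about 60 mm wide, 8 mm high; loose. Origin: middle of its underside.
- salt_bowl: bystander: small white ceramic bowl, 72 mm in diameter and 40 mm high, on the counter between robot and shelf; loose. Origin: centre of its underside.

How it is judged (in metres and radians):
On the way, in this order (a step that is already met when the one before it is completed fails the run):
1. container, jar and coffee filter all stand upright on the steel plate at once, released, the whistle weight still on its spot (within 30 mm) (horizontal distance between each of container, jar, coffee_filter and thali below 0.09 m and z of each of container, jar, coffee_filter in the frame of thali below 0.009 m and angle between each of container, jar, coffee_filter's own z axis and vertical below 0.1 rad and contact force between the fingers and container below 0.05 N and contact force between the fingers and jar below 0.05 N and contact force between the fingers and coffee_filter below 0.05 N and distance of weight from where it was at the start of the episode below 0.03 m), for 0.2 s.
2. the whistle weight is seated upright over the vent stub and released, while the three still stand on the plate (horizontal distance between weight and cooker below 0.011 m and z of weight in the frame of cooker between 0.121 and 0.128 m and angle between each of weight, container, jar, coffee_filter's own z axis and vertical below 0.1 rad and contact force between the fingers and weight below 0.05 N and horizontal distance between each of container, jar, coffee_filter and thali below 0.09 m and z of each of container, jar, coffee_filter in the frame of thali below 0.009 m), for 0.2 s.
3. container, jar and coffee filter stand upright again on the shelf, each within 15 mm of where it stood, released (distance of each of container, jar, coffee_filter from where it was at the start of the episode below 0.015 m and angle between each of container, jar, coffee_filter's own z axis and vertical below 0.1 rad and contact force between the fingers and container below 0.05 N and contact force between the fingers and jar below 0.05 N and contact force between the fingers and coffee_filter below 0.05 N), for 0.2 s.
At the end, for the whole second after the job is handed in: Weight upright (0.1 rad), skirt down on the boss (3 mm), within 11 mm of the vent stub's axis; container, jar and filter each upright (0.1 rad) on the shelf within 15 mm of its starting place; all released and at rest (all of step 3 and horizontal distance between weight and cooker below 0.011 m and z of weight in the frame of cooker between 0.121 and 0.128 m and angle between weight's own z axis and vertical below 0.1 rad and linear speed of each of container, jar, coffee_filter, weight below 0.03 m/s and angular speed of each of container, jar, coffee_filter, weight below 0.3 rad/s and contact force between the fingers and weight below 0.05 N); the robot touches nothing.
It fails at once if the salt bowl or tongs are shifted more than 25 mm (distance of any of tongs, salt_bowl from where it was at the start of the episode above 0.025 m).
It fails at once if the container, jar, filter or weight is dropped or thrown (faster than 0.7 m/s while no finger touches it: a fall of over 25 mm) ((linear speed of container above 0.7 m/s and contact force between the fingers and container below 0.01 N) or (linear speed of jar above 0.7 m/s and contact force between the fingers and jar below 0.01 N) or (linear speed of coffee_filter above 0.7 m/s and contact force between the fingers and coffee_filter below 0.01 N) or (linear speed of weight above 0.7 m/s and contact force between the fingers and weight below 0.01 N)).
It also fails if it takes over 138 s, if anything falls off the work surface, if the arm or the gripper's body presses on something with over 40 N, if the wrist force passes 120 N, or if a joint passes its speed limit or range.

## Robot

A 6-joint arm with a two-finger parallel gripper is mounted at the origin on the work surface. World frame = base frame: x ahead of the robot, y to its left, z up, the work surface at z = 0. Lengths are in mm, angles in degrees, forces in N, time in s.
With the tool pointing down it reaches from about 350 to 875 mm from the base axis. Payload 4.2 kg.
Tool frame: the origin (TCP) lies on the centre line of the jaws, within the pads' length; the fingertips stand 11 mm ahead of it and the grasp point (between the pads) lies 8 mm behind it; z points along the fingers, y is the line along which they close (so a half turn about z gives the same grasp; the last joint's range is limited). The gripper opens to 85 mm and grips with 20 to 120 N. Pads are 22 mm wide; open, the fingers measure 114 mm over their backs; the gripper's body (76 mm by 85 mm) begins 54 mm behind the grasp point. The pads swing forward as they close: fully open they stand 13 mm farther back than shut.
Start: joints at [82.426, 22.042, 0.453, 0, -68.411, -14.817], TCP at [238.047, 577.869, 242.312] pointing down, gripper open.
Joint ranges: [-179.83, 179.83], [-69.29, 118.12], [-61.27, 80.66], [-181.25, 117.63], [-171.15, -9.14], [-177.46, 177.46]. Speed limits (degrees/s): [159.86, 159.86, 180, 180, 180, 180].

## Interface

Orientations are given as [roll, pitch, yaw] about the fixed x, y, z axes, in that order (R = Rz(yaw) Ry(pitch) Rx(roll)).
In Python, from cell import arm gives the robot as it stands. The module is installed in compiled form; this text tells all that it offers.
- The arm moves only by the tool drive_tool, never from a script. Its argument "moves" is a list of rows, each a list of 7 numbers: the shift along the tool's x, y, z each as a share of 250 mm, from -1 to 1, then the turn, a rotation vector about the tool's x, y, z each as a share of 360 degrees, from -1 to 1, then the closure, from -1 (fully open) to 1 (shut). In form: [[dx, dy, dz, ax, ay, az, grip], ...]. A call has 1 to 12 rows; each row is the pose to reach, as a shift and turn from the pose commanded when the call began, along the tool's axes at that moment, turning the shorter way round; what a row does not reach only later rows make up. A row lasts 1/12 s, in which the tool goes at most 41.7 mm and 7.16 degrees, less where a joint would pass 70% of its speed; a pose out of reach is approached as far as the arm can. A call with a number of a shift or a turn outside -1 to 1 is refused whole. A call with a gripper value outside its range is refused whole. The fingers move at their own pace and stop on an object; "grip_force" is the grip in N (left out, the last holds). Time passes only in rows, so rows that repeat a pose let the fingers close. It gives the time, the measured TCP pose, the force, the opening and the grip force at its end, in the units of the state.
- arm.sense(): the state, without advancing time (a new reading comes with each control period).
- arm.grab_frame(name): name is "side" or "top" or "wrist"; returns a dict with "pixels" (420x560x3 uint8, red, green, blue), "range_z" (420x560 float32, mm along the optical axis (not along the pixel's ray), 0 where there is no reading), "camera_matrix" (3x3 intrinsics, pixels), "eye" and "rotation" of the camera in the world; the wrist camera has in their place "tool_from_camera" (4x4, takes a point from camera to tool coordinates, whose origin is the TCP and whose axes are the flange's). Camera axes: x right, y up, looking along -z (the intrinsics and any distortion apply to the point x, -y, -z); pixel columns grow to the right and rows downward; lengths in mm; the calibration is good to about 2 mm. A picture is of the moment at which its call begins: read the wrist's pose just before it.
- arm.job_done(): hands the job in; it is judged then, once.
Trained networks look in a picture, given as the dict that the camera call returned (one of the last four; its "shot" number tells which), for a name from the list of things; names that differ only in an ending like _2 or _b are one class to them, and where a whole thing is asked for, a point or a joint stands for the part that bears it (a point fixed in the world has none). Each returns a list of dicts, best first, with "p" (0 to 1); they miss things now and then, are a little off and sometimes report something else, mostly with a low value. They report only what shows in the picture. A call takes as long as a camera call.
- arm.recognise(picture, name): "location" ([column, row] as shares, 0 to 1, of the picture: columns of its width, rows of its height, amid what is visible of it).
- arm.silhouettes(picture, name): "region" (420x560 bool, what is visible of it) and "location" ([column, row] as shares, 0 to 1, of the picture: columns of its width, rows of its height, amid what is visible of it).
- arm.landmark_of(picture, name): "location" ([column, row] as shares, 0 to 1, of the picture: columns of its width, rows of its height: a listed point, or the origin of a listed thing).
The state is a dict: "time_s": time; "q": joint angles; "dq": joint speeds; "tau": joint torques, N m; "tcp_pos": TCP position; "tool_rot": TCP orientation; "contact_force": force on the tool from outside, world axes, zero at the start; "torque": the same for the moment, N m; "finger_gap": finger opening in mm; "finger_force": force on a finger pad.
Only numpy, scipy, OpenCV 4.12 (cv2) and the standard library are available. Lean on these libraries where they do the work, as an engineer would, in place of code of your own. Each camera call takes 0.05 s, during which the arm holds its last target. There are 200 camera calls.

## Working session

There is one attempt and no reset: what is moved stays moved. The work goes in short steps, Python scripts to look and compute and a tool call to move; the robot and the scene stay as the last step left them, time stands still between calls to the robot, and variables do not carry over. Pictures are saved under pics/ and viewed, at most 14 in all, crops included, and the job is handed in when it is done.

Besides the shell and the picture viewer there is one more tool, called after ">>>" by a JSON object that holds its "fn" and its "kwargs", one argument or row to a line. drive_tool: Moves the arm, as the interface text tells. Shift numbers are shares of 250 mm and turn numbers shares of 360 degrees, none past 1 either way. Its arguments: {"type":"object","properties":{"moves":{"type":"array","items":{"type":"array","items":{"type":"number"}}},"grip_force":{"type":"number"}},"required":["moves"]}

```bash
ls; mkdir -p pics; python3 - <<'E'
from cell import arm
import cv2,numpy as np
s=arm.sense();print(s)
for n in("side","top"):
    f=arm.grab_frame(n);cv2.imwrite(f"pics/{n}0.png",f["pixels"][:,:,::-1]);print(n,f["camera_matrix"],f["eye"],f["rotation"],f.keys())
E
```

```text
pics
{'time_s': 0.0, 'q': array([ 8.24236700e+01,  2.20908912e+01,  3.80354797e-01, -2.74728316e-02,
       -6.84113664e+01, -1.48156732e+01]), 'dq': array([-0.0306302 ,  0.02497998,  0.06573174, -0.06423506, -0.04347872,
       -0.01559242]), 'tau': array([-1.48652027e-03, -3.92289519e+01,  1.88394892e+01,  4.18626130e+00,
       -4.63826931e-03, -8.03823525e-06]), 'tcp_pos': array([237.87248311, 577.3645821 , 241.22804462]), 'tool_rot': array([ 1.79875621e+02, -6.49691439e-03, -2.24021317e+01]), 'contact_force': array([ 0.01324386, -0.08760612,  0.65231491]), 'torque': array([ 0.02260269, -0.00161189,  0.02736615]), 'finger_force': 0.0, 'finger_gap': 85.48565305292014}
side [[521.35162341   0.         274.23030501]
 [  0.         521.35162341 211.98444398]
 [  0.           0.           1.        ]] [565.32229926 716.28870449 919.30567152] [  39.06490215   -0.75793659 -178.32465339] dict_keys(['pixels', 'range_z', 'camera_matrix', 'eye', 'rotation', 'shot'])
top [[544.6464202    0.         273.39797576]
 [  0.         544.6464202  207.68295045]
 [  0.           0.           1.        ]] [4.72010836e+02 2.99753711e-01 1.12586273e+03] [  5.33668859  -1.00560437 -88.77310988] dict_keys(['pixels', 'range_z', 'camera_matrix', 'eye', 'rotation', 'shot'])
```

View pics/top0.png

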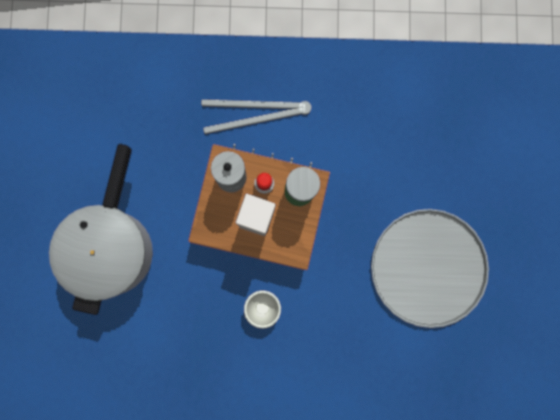

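View pics/side0.png

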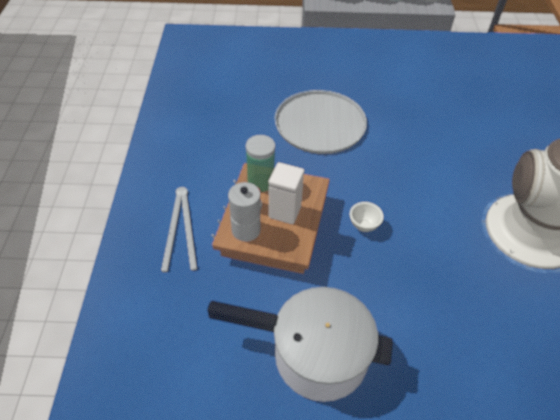

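Top view: filter (228,168), weight (264,182), jar (302,186), container (256,214), cooker (100,252), vent stub near (92,252), plate (430,268), bowl (262,310). The side view agrees with that layout.

```bash
cat > h.py <<'E'
from cell import arm
import cv2,numpy as np
from scipy.spatial.transform import Rotation as R
from scipy.optimize import least_squares
def cloud(f,s=None):
    K=f["camera_matrix"];z=f["range_z"].astype(float)
    v,u=np.mgrid[:420,:560]
    p=np.stack([(u-K[0,2])/K[0,0]*z,-(v-K[1,2])/K[1,1]*z,-z],-1)
    if "eye" in f: w=p@R.from_euler('xyz',f["rotation"],degrees=True).as_matrix().T+f["eye"]
    else:
        T=np.array(f["tool_from_camera"]);t=p@T[:3,:3].T+T[:3,3]
        w=t@R.from_euler('xyz',s["tool_rot"],degrees=True).as_matrix().T+s["tcp_pos"]
    w[z<=0]=np.nan
    return w
def shot(n):
    s=arm.sense();f=arm.grab_frame(n);return f,cloud(f,s)
def circ(P):
    c=np.median(P,0);r=least_squares(lambda q:np.hypot(*(P-q[:2]).T)-q[2],[*c,30],loss='soft_l1').x
    return r
NAMES=["container","jar","coffee_filter","weight","shelf","thali","cooker","tongs","salt_bowl"]
E
cat > a.py <<'E'
from h import *
for cam in("top","side"):
    f,W=shot(cam)
    for n in NAMES:
        L=arm.silhouettes(f,n)
        if not L: print(cam,n,None);continue
        m=L[0]["region"];P=W[m];P=P[~np.isnan(P[:,0])]
        zt=np.percentile(P[:,2],97)
        T=P[P[:,2]>zt-8]
        (cx,cy),r=cv2.minEnclosingCircle(T[:,:2].astype(np.float32))
        rect=cv2.minAreaRect(T[:,:2].astype(np.float32))
        lm=arm.landmark_of(f,n)
        print(cam,n,round(L[0]["p"],2),m.sum(),"ztop",round(zt),"n",len(T),"circ",np.round([cx,cy,r],1),"rect",np.round([*rect[0],*rect[1],rect[2]],1), "lm",[np.round(np.array(l["location"])*[560,420]) for l in lm[:1]])
E
python3 a.py
```

```text
top container 0.75 1073 ztop 178 n 983 circ [550.8  17.6  37.3] rect [550.9  17.2  55.9  55.5  72.3] lm [array([257., 220.])]
top jar 0.66 1022 ztop 178 n 844 circ [605.7 -64.6  29.6] rect [605.2 -64.5  57.1  56.5  83.1] lm [array([299., 191.])]
top coffee_filter 0.57 1066 ztop 190 n 65 circ [631.2  68.4   7.7] rect [631.1  68.2  14.1  15.   87.7] lm [array([233., 176.])]
top weight 0.85 314 ztop 114 n 196 circ [619.6   3.6  15.5] rect [619.5   4.1  29.2  29.7  60.9] lm [array([263., 187.])]
top shelf 0.87 8866 ztop 64 n 8422 circ [576.3  11.8 151.8] rect [574.9  11.5 239.9 199.9  77.9] lm [array([257., 210.])]
top thali 0.65 10837 ztop 14 n 3277 circ [ 461.9 -339.6  120.2] rect [ 461.8 -339.1  238.1  237.4   59.1] lm [array([429., 267.])]
top cooker 0.71 8949 ztop 126 n 2979 circ [477.9 314.2  68.5] rect [477.9 312.  128.6 128.1  10.6] lm [array([111., 252.])]
top tongs 0.65 1529 ztop 11 n 1231 circ [775.5  24.2 115.3] rect [777.6  22.2  69.2 225.7   5.9] lm [array([255., 114.])]
top salt_bowl 0.66 983 ztop 42 n 247 circ [373.5   1.1  35.4] rect [374.1   0.6  64.6  69.    1.2] lm [a
[... 341 characters left out ...]
 [630.2  72.3  53.3  50.5   9.3] lm [array([247., 233.])]
side weight None
side shelf 0.89 5205 ztop 64 n 4467 circ [575.6  13.5 153. ] rect [575.8  11.6 243.2 200.2  77.9] lm [array([276., 228.])]
side thali 0.58 4499 ztop 14 n 1413 circ [ 462.7 -339.9  121.6] rect [ 463.4 -339.8  240.4  235.    73.7] lm [array([322., 122.])]
side cooker 0.78 11074 ztop 127 n 3370 circ [478.9 313.7  67.9] rect [481.1 311.4 127.9 128.5  15.5] lm [array([319., 359.])]
side tongs 0.55 910 ztop 12 n 884 circ [778.7  25.1 116.3] rect [781.1  23.2  70.  228.2   7.3] lm [array([179., 230.])]
side salt_bowl 0.76 719 ztop 42 n 224 circ [375.1   0.8  36.8] rect [374.3   1.4  71.   67.6  85.9] lm [array([365., 222.])]
```

```bash
cat > d.py <<'E'
# usage: d.py x y z [yaw]  -> drive row shares from the measured pose
from h import *
import sys
a=[float(v) for v in sys.argv[1:]];yaw=a[3] if len(a)>3 else -18
s=arm.sense();M=R.from_euler('xyz',s["tool_rot"],degrees=True)
d=M.inv().apply(np.array(a[:3])-s["tcp_pos"])/250
t=(M.inv()*R.from_euler('xyz',[180,0,yaw],degrees=True)).as_rotvec(degrees=True)/360
print("t",round(s["time_s"],2),"tcp",np.round(s["tcp_pos"],1),np.round(s["tool_rot"],2),"gap",round(s["finger_gap"],1),"F",np.round(s["contact_force"],1))
print("shift",np.round(d,3),"turn",np.round(t,4))
E
python3 d.py 551 17.8 242; python3 - <<'E'
from h import *
f,W=shot("top")
h=cv2.cvtColor(f["pixels"],cv2.COLOR_RGB2HSV)
m=(h[...,0]>8)&(h[...,0]<28)&(h[...,1]>90)
m[:,150:]=0
v,u=np.nonzero(m);print(u.mean(),v.mean(),len(u),np.round(np.nanmean(W[v,u],0),1))
E
```

```text
t 1.95 tcp [238.  577.9 242.3] [-180.      0.    -22.39] gap 85.3 F [-0.4  0.2 -0.3]
shift [2.011e+00 1.595e+00 1.000e-03] turn [-0.      0.     -0.0122]
92.0 252.0 9 [477.2 311.8 130. ]
```

>>> {"fn": "drive_tool", "kwargs": {
  "moves": [
    [0.2,0.16,0,0,0,-0.006,-1],
    [0.4,0.32,0,0,0,-0.012,-1],
    [0.6,0.48,0,0,0,-0.0122,-1],
    [0.8,0.64,0,0,0,-0.0122,-1],
    [1,0.795,0,0,0,-0.0122,-1],
    [1,0.795,0,0,0,-0.0122,-1],
    [1,0.795,0,0,0,-0.0122,-1],
    [1,0.795,0,0,0,-0.0122,-1],
    [1,0.795,0,0,0,-0.0122,-1],
    [1,0.795,0,0,0,-0.0122,-1]
  ]
}}

```text
time_s: 2.83
tcp_pos: [394.2, 297.7, 242.7]
tool_rot: [-180.0, -0.0, -18.2]
contact_force: [0.5, 0.2, -0.3]
finger_gap: 85.1
finger_force: 0.0
```

```bash
python3 d.py 551 17.8 242
```

```text
t 2.83 tcp [394.2 297.7 242.7] [-1.7996e+02 -2.0000e-02 -1.8160e+01] gap 85.1 F [ 0.5  0.2 -0.3]
shift [0.945 0.868 0.002] turn [-0.0001 -0.     -0.0005]
```

>>> {"fn": "drive_tool", "kwargs": {
  "moves": [
    [0.945,0.868,0,0,0,-0.0005,-1],
    [0.945,0.868,0,0,0,-0.0005,-1],
    [0.945,0.868,0,0,0,-0.0005,-1],
    [0.945,0.868,0,0,0,-0.0005,-1],
    [0.945,0.868,0,0,0,-0.0005,-1],
    [0.945,0.868,0,0,0,-0.0005,-1],
    [0.945,0.868,0,0,0,-0.0005,-1],
    [0.945,0.868,0,0,0,-0.0005,-1],
    [0.945,0.868,0,0,0,-0.0005,-1],
    [0.945,0.868,0,0,0,-0.0005,-1],
    [0.945,0.868,0,0,0,-0.0005,-1]
  ]
}}

```text
time_s: 3.75
tcp_pos: [551.1, 20.4, 242.0]
tool_rot: [180.0, 0.0, -17.8]
contact_force: [0.5, 0.1, -0.3]
finger_gap: 85.6
finger_force: 0.0
```

```bash
python3 d.py 551 17.8 132; python3 - <<'E'
from h import *
f,W=shot("wrist");cv2.imwrite("pics/w1.png",f["pixels"][:,:,::-1])
for n in NAMES[:4]:
    L=arm.silhouettes(f,n)
    if L:
        P=W[L[0]["region"]];P=P[~np.isnan(P[:,0])];zt=np.percentile(P[:,2],95);T=P[P[:,2]>zt-8][:,:2].astype(np.float32)
        print(n,round(zt),len(T),np.round(cv2.minAreaRect(T)[0],1),np.round(cv2.minAreaRect(T)[1],1),round(cv2.minAreaRect(T)[2]))
E
```

```text
t 3.75 tcp [551.1  20.4 242. ] [ 1.800e+02  3.000e-02 -1.778e+01] gap 85.6 F [ 0.5  0.1 -0.3]
shift [0.003 0.01  0.44 ] turn [0.     0.0001 0.0006]
container 176 7069 [553.   16.9] [55.9 55.2] 72
jar 176 8800 [607.9 -65.4] [58.4 59.4] 30
coffee_filter 188 693 [631.9  67.5] [15.  15.4] 75
weight 113 1305 [620.9   3.4] [30.8 30.9] 26
```

View pics/w1.png

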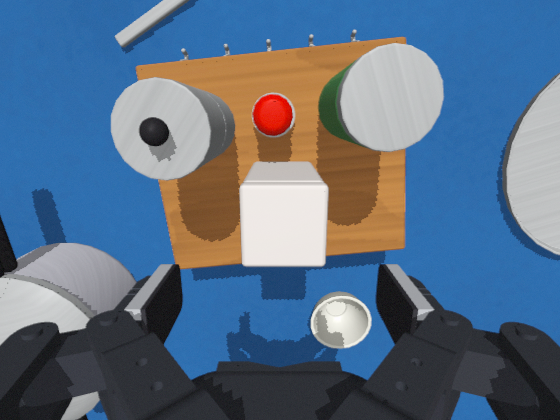

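The wrist view shows the container square to the jaws at (284,225), the filter knob at (153,131), the weight at (273,115) and the jar at (385,97). The approach is clear.

>>> {"fn": "drive_tool", "kwargs": {
  "moves": [
    [0.007,0.011,0.1,0,0,0,-1],
    [0.007,0.011,0.2,0,0,0,-1],
    [0.007,0.011,0.3,0,0,0,-1],
    [0.007,0.011,0.38,0,0,0,-1],
    [0.007,0.011,0.44,0,0,0,-1],
    [0.007,0.011,0.44,0,0,0,-1],
    [0.007,0.011,0.44,0,0,0,-1],
    [0.007,0.011,0.44,0,0,0,-1]
  ]
}}

```text
time_s: 4.67
tcp_pos: [552.8, 16.9, 133.6]
tool_rot: [-180.0, -0.1, -17.8]
contact_force: [-1.0, -0.1, -0.6]
finger_gap: 85.5
finger_force: 0.0
```

>>> {"fn": "drive_tool", "kwargs": {
  "moves": [
    [0,0,0,0,0,0,1],
    [0,0,0,0,0,0,1],
    [0,0,0,0,0,0,1],
    [0,0,0,0,0,0,1],
    [0,0,0,0,0,0,1],
    [0,0,0,0,0,0,1],
    [0,0,0,0,0,0,1],
    [0,0,0,0,0,0,1],
    [0,0,0,0,0,0,1],
    [0,0,0,0,0,0,1]
  ],
  "grip_force": 45
}}

```text
time_s: 5.5
tcp_pos: [552.6, 16.6, 133.6]
tool_rot: [-179.9, -0.1, -17.8]
contact_force: [-0.3, 1.0, 5.4]
finger_gap: 55.6
finger_force: 41.4
```

```bash
python3 d.py 552 17.3 245
```

```text
t 5.5 tcp [552.6  16.6 133.6] [-1.7995e+02 -1.0000e-01 -1.7800e+01] gap 55.6 F [-0.3  1.   5.4]
shift [-0.002 -0.002 -0.446] turn [-0.0002 -0.0003  0.0006]
```

>>> {"fn": "drive_tool", "kwargs": {
  "moves": [
    [0,0,-0.03,0,0,0,1],
    [0,0,-0.1,0,0,0,1],
    [0,0,-0.2,0,0,0,1],
    [0,0,-0.3,0,0,0,1],
    [0,0,-0.4,0,0,0,1],
    [0,0,-0.48,0,0,0,1],
    [0,0,-0.52,0,0,0,1],
    [0,0,-0.52,0,0,0,1],
    [0,0,-0.52,0,0,0,1]
  ]
}}

```text
time_s: 6.25
tcp_pos: [551.3, 16.3, 261.4]
tool_rot: [-180.0, 0.1, -17.9]
contact_force: [-0.3, 0.2, -3.2]
finger_gap: 55.5
finger_force: 41.9
```

```bash
python3 d.py 445.2 -391.8 263
```

```text
t 6.25 tcp [551.3  16.3 261.4] [-1.7999e+02  9.0000e-02 -1.7850e+01] gap 55.5 F [-0.3  0.2 -3.2]
shift [ 0.096  1.684 -0.007] turn [-0.      0.0002  0.0004]
```

>>> {"fn": "drive_tool", "kwargs": {
  "moves": [
    [0.002,0.03,0,0,0,0,1],
    [0.006,0.1,0,0,0,0,1],
    [0.012,0.2,0,0,0,0,1],
    [0.017,0.3,0,0,0,0,1],
    [0.023,0.4,0,0,0,0,1],
    [0.029,0.5,0,0,0,0,1],
    [0.034,0.6,0,0,0,0,1],
    [0.04,0.7,0,0,0,0,1],
    [0.046,0.8,0,0,0,0,1],
    [0.05,0.87,0,0,0,0,1],
    [0.051,0.9,0,0,0,0,1],
    [0.051,0.9,0,0,0,0,1]
  ]
}}

```text
time_s: 7.25
tcp_pos: [493.9, -203.1, 260.6]
tool_rot: [180.0, 0.2, -18.0]
contact_force: [0.3, 0.3, -1.2]
finger_gap: 55.7
finger_force: 42.1
```

>>> {"fn": "drive_tool", "kwargs": {
  "moves": [
    [0.002,0.03,0,0,0,0,1],
    [0.006,0.1,0,0,0,0,1],
    [0.012,0.2,0,0,0,0,1],
    [0.017,0.3,0,0,0,0,1],
    [0.023,0.4,0,0,0,0,1],
    [0.029,0.5,0,0,0,0,1],
    [0.034,0.6,0,0,0,0,1],
    [0.04,0.7,0,0,0,0,1],
    [0.045,0.76,0,0,0,0,1],
    [0.045,0.784,0,0,0,0,1],
    [0.045,0.784,0,0,0,0,1],
    [0.045,0.784,0,0,0,0,1]
  ]
}}

```text
time_s: 8.25
tcp_pos: [446.1, -391.1, 261.8]
tool_rot: [-180.0, 0.1, -17.8]
contact_force: [0.6, 0.7, -2.1]
finger_gap: 55.6
finger_force: 42.2
```

```bash
python3 d.py 445.2 -391.8 79
```

```text
t 8.25 tcp [ 446.1 -391.1  261.8] [-1.7997e+02  5.0000e-02 -1.7800e+01] gap 55.6 F [ 0.6  0.7 -2.1]
shift [-0.002  0.004  0.731] turn [-0.0001  0.0001  0.0006]
```

>>> {"fn": "drive_tool", "kwargs": {
  "moves": [
    [0,0.004,0.04,0,0,0,1],
    [0,0.004,0.13,0,0,0,1],
    [0,0.004,0.23,0,0,0,1],
    [0,0.004,0.33,0,0,0,1],
    [0,0.004,0.43,0,0,0,1],
    [0,0.004,0.53,0,0,0,1],
    [0,0.004,0.61,0,0,0,1],
    [0,0.004,0.67,0,0,0,1],
    [0,0.004,0.705,0,0,0,1],
    [0,0.004,0.72,0,0,0,1],
    [0,0.004,0.725,0,0,0,1],
    [0,0.004,0.725,0,0,0,1]
  ]
}}

```text
time_s: 9.25
tcp_pos: [446.3, -392.7, 81.6]
tool_rot: [180.0, -0.1, -17.8]
contact_force: [0.2, 1.0, -1.7]
finger_gap: 55.4
finger_force: 42.2
```

>>> {"fn": "drive_tool", "kwargs": {
  "moves": [
    [0,0,0.003,0,0,0,1],
    [0,0,0.006,0,0,0,1],
    [0,0,0.009,0,0,0,1],
    [0,0,0.009,0,0,0,1]
  ]
}}

```text
time_s: 9.58
tcp_pos: [445.8, -392.9, 79.2]
tool_rot: [180.0, -0.0, -17.8]
contact_force: [0.1, -0.6, -2.3]
finger_gap: 55.3
finger_force: 42.2
```

>>> {"fn": "drive_tool", "kwargs": {
  "moves": [
    [0,0,0.003,0,0,0,1],
    [0,0,0.006,0,0,0,1],
    [0,0,0.009,0,0,0,1],
    [0,0,0.009,0,0,0,1]
  ]
}}

```text
time_s: 9.92
tcp_pos: [445.8, -392.9, 77.6]
tool_rot: [180.0, -0.0, -17.8]
contact_force: [-1.6, 2.7, 4.3]
finger_gap: 55.2
finger_force: 43.0
```

>>> {"fn": "drive_tool", "kwargs": {
  "moves": [
    [0,0,0,0,0,0,0.2],
    [0,0,0,0,0,0,-0.2],
    [0,0,0,0,0,0,-0.6],
    [0,0,0,0,0,0,-1],
    [0,0,0,0,0,0,-1],
    [0,0,0,0,0,0,-1],
    [0,0,-0.1,0,0,0,-1],
    [0,0,-0.25,0,0,0,-1],
    [0,0,-0.4,0,0,0,-1],
    [0,0,-0.55,0,0,0,-1],
    [0,0,-0.7,0,0,0,-1],
    [0,0,-0.7,0,0,0,-1]
  ]
}}

```text
time_s: 10.92
tcp_pos: [448.8, -395.5, 260.9]
tool_rot: [179.7, -0.9, -17.7]
contact_force: [0.6, -0.6, 0.4]
finger_gap: 85.1
finger_force: 0.0
```

```bash
python3 d.py 606.5 -65 250; python3 - <<'E'
from h import *
f,W=shot("side")
for n in ("container","jar"):
    L=arm.silhouettes(f,n)
    if L:
        P=W[L[0]["region"]];P=P[~np.isnan(P[:,0])];zt=np.percentile(P[:,2],95);T=P[P[:,2]>zt-8][:,:2].astype(np.float32)
        print(n,round(zt),len(T),np.round(cv2.minAreaRect(T),1) if 0 else cv2.minAreaRect(T))
E
```

```text
t 10.92 tcp [ 448.8 -395.5  260.9] [179.66  -0.92 -17.74] gap 85.1 F [ 0.6 -0.6  0.4]
shift [ 0.197 -1.451  0.038] turn [ 0.0009 -0.0026  0.0007]
container 121 323 ((444.2992858886719, -390.0662841796875), (61.32803726196289, 53.22793197631836), 71.4520034790039)
jar 177 504 ((606.4759521484375, -65.36361694335938), (58.01911926269531, 61.037200927734375), 19.6549072265625)
```

>>> {"fn": "drive_tool", "kwargs": {
  "moves": [
    [0.012,-0.1,0,0,0,0,-1],
    [0.03,-0.25,0,0,0,0,-1],
    [0.054,-0.4,0,0,0,0,-1],
    [0.075,-0.55,0,0,0,0,-1],
    [0.095,-0.7,0,0,0,0,-1],
    [0.115,-0.85,0,0,0,0,-1],
    [0.13,-0.95,0,0,0,0,-1],
    [0.13,-0.95,0,0,0,0,-1]
  ]
}}

```text
time_s: 11.73
tcp_pos: [550.4, -172.7, 249.2]
tool_rot: [180.0, 0.2, -17.5]
contact_force: [0.3, -0.2, -1.0]
finger_gap: 85.4
finger_force: 0.0
```

>>> {"fn": "drive_tool", "kwargs": {
  "moves": [
    [0.012,-0.1,0,0,0,0,-1],
    [0.03,-0.2,0,0,0,0,-1],
    [0.045,-0.3,0,0,0,0,-1],
    [0.06,-0.4,0,0,0,0,-1],
    [0.067,-0.48,0,0,0,0,-1],
    [0.067,-0.5,0,0,0,0,-1],
    [0.067,-0.5,0,0,0,0,-1],
    [0.067,-0.5,0,0,0,0,-1],
    [0.067,-0.5,0,0,0,0,-1]
  ]
}}

```text
time_s: 12.48
tcp_pos: [602.8, -63.7, 250.9]
tool_rot: [180.0, 0.1, -17.9]
contact_force: [-0.1, -0.2, 0.5]
finger_gap: 85.6
finger_force: 0.0
```

```bash
python3 d.py 606.5 -65 132
```

```text
t 12.48 tcp [602.8 -63.7 250.9] [ 1.7996e+02  8.0000e-02 -1.7880e+01] gap 85.6 F [-0.1 -0.2  0.5]
shift [0.016 0.    0.476] turn [0.0001 0.0002 0.0003]
```

>>> {"fn": "drive_tool", "kwargs": {
  "moves": [
    [0.016,0,0.05,0,0,0,-1],
    [0.016,0,0.15,0,0,0,-1],
    [0.016,0,0.25,0,0,0,-1],
    [0.016,0,0.35,0,0,0,-1],
    [0.016,0,0.42,0,0,0,-1],
    [0.016,0,0.46,0,0,0,-1],
    [0.016,0,0.474,0,0,0,-1],
    [0.016,0,0.474,0,0,0,-1],
    [0.016,0,0.474,0,0,0,-1]
  ]
}}

```text
time_s: 13.23
tcp_pos: [608.0, -64.3, 133.9]
tool_rot: [-180.0, -0.1, -17.8]
contact_force: [-0.2, -0.4, 0.6]
finger_gap: 85.2
finger_force: 0.0
```

>>> {"fn": "drive_tool", "kwargs": {
  "moves": [
    [0,0,0,0,0,0,1],
    [0,0,0,0,0,0,1],
    [0,0,0,0,0,0,1],
    [0,0,0,0,0,0,1],
    [0,0,0,0,0,0,1],
    [0,0,0,0,0,0,1],
    [0,0,0,0,0,0,1],
    [0,0,0,0,0,0,1],
    [0,0,0,0,0,0,1]
  ],
  "grip_force": 50
}}

```text
time_s: 13.98
tcp_pos: [607.9, -64.3, 134.7]
tool_rot: [-180.0, -0.1, -17.8]
contact_force: [-1.5, -2.7, 6.2]
finger_gap: 59.2
finger_force: 53.5
```

>>> {"fn": "drive_tool", "kwargs": {
  "moves": [
    [0,0,-0.03,0,0,0,1],
    [0,0,-0.1,0,0,0,1],
    [0,0,-0.2,0,0,0,1],
    [0,0,-0.3,0,0,0,1],
    [0,0,-0.4,0,0,0,1],
    [0,0,-0.48,0,0,0,1],
    [0,0,-0.52,0,0,0,1],
    [0,0,-0.52,0,0,0,1],
    [0,0,-0.52,0,0,0,1]
  ]
}}

```text
time_s: 14.73
tcp_pos: [606.6, -63.5, 261.9]
tool_rot: [-180.0, 0.1, -17.8]
contact_force: [0.0, -0.5, -3.9]
finger_gap: 58.7
finger_force: 54.7
```

```bash
python3 d.py 520.6 -321.7 260
```

```text
t 14.73 tcp [606.6 -63.5 261.9] [-1.7996e+02  1.1000e-01 -1.7840e+01] gap 58.7 F [ 0.  -0.5 -3.9]
shift [-0.011  1.088  0.007] turn [-0.0001  0.0003  0.0004]
```

>>> {"fn": "drive_tool", "kwargs": {
  "moves": [
    [0,0.03,0,0,0,0,1],
    [-0.001,0.1,0,0,0,0,1],
    [-0.002,0.2,0,0,0,0,1],
    [-0.003,0.3,0,0,0,0,1],
    [-0.004,0.4,0,0,0,0,1],
    [-0.005,0.5,0,0,0,0,1],
    [-0.006,0.6,0,0,0,0,1],
    [-0.007,0.7,0,0,0,0,1],
    [-0.008,0.8,0,0,0,0,1],
    [-0.009,0.9,0,0,0,0,1],
    [-0.01,0.97,0,0,0,0,1],
    [-0.01,1,0,0,0,0,1]
  ]
}}

```text
time_s: 15.73
tcp_pos: [526.3, -303.2, 260.7]
tool_rot: [180.0, 0.3, -18.0]
contact_force: [-0.2, 1.5, -2.8]
finger_gap: 58.9
finger_force: 54.7
```

>>> {"fn": "drive_tool", "kwargs": {
  "moves": [
    [-0.001,0.05,0,0,0,0,1],
    [-0.001,0.08,0,0,0,0,1],
    [-0.001,0.088,0,0,0,0,1],
    [-0.001,0.088,0,0,0,0,1],
    [-0.001,0.088,0,0,0,0,1]
  ]
}}

```text
time_s: 16.15
tcp_pos: [521.6, -321.6, 262.9]
tool_rot: [-180.0, 0.0, -17.8]
contact_force: [-0.1, -0.1, -2.8]
finger_gap: 59.2
finger_force: 54.8
```

```bash
python3 d.py 520.6 -321.7 80.5
```

```text
t 16.15 tcp [ 521.6 -321.6  262.9] [-1.7998e+02  1.0000e-02 -1.7790e+01] gap 59.2 F [-0.1 -0.1 -2.8]
shift [-0.004  0.002  0.73 ] turn [-0.      0.      0.0006]
```

>>> {"fn": "drive_tool", "kwargs": {
  "moves": [
    [0,0.002,0.04,0,0,0,1],
    [0,0.002,0.13,0,0,0,1],
    [0,0.002,0.23,0,0,0,1],
    [0,0.002,0.33,0,0,0,1],
    [0,0.002,0.43,0,0,0,1],
    [0,0.002,0.53,0,0,0,1],
    [0,0.002,0.61,0,0,0,1],
    [0,0.002,0.67,0,0,0,1],
    [0,0.002,0.705,0,0,0,1],
    [0,0.002,0.72,0,0,0,1],
    [0,0.002,0.727,0,0,0,1],
    [0,0.002,0.727,0,0,0,1]
  ]
}}

```text
time_s: 17.15
tcp_pos: [521.8, -322.5, 81.7]
tool_rot: [180.0, -0.1, -17.8]
contact_force: [-0.1, 0.0, -3.6]
finger_gap: 59.1
finger_force: 54.8
```

>>> {"fn": "drive_tool", "kwargs": {
  "moves": [
    [0,0,0.003,0,0,0,1],
    [0,0,0.006,0,0,0,1],
    [0,0,0.009,0,0,0,1],
    [0,0,0.009,0,0,0,1]
  ]
}}

```text
time_s: 17.48
tcp_pos: [521.4, -322.6, 79.5]
tool_rot: [-180.0, -0.0, -17.8]
contact_force: [-0.5, 0.2, -2.9]
finger_gap: 59.0
finger_force: 54.8
```

>>> {"fn": "drive_tool", "kwargs": {
  "moves": [
    [0,0,0.003,0,0,0,1],
    [0,0,0.006,0,0,0,1],
    [0,0,0.008,0,0,0,1],
    [0,0,0.008,0,0,0,1]
  ]
}}

```text
time_s: 17.82
tcp_pos: [521.8, -322.8, 78.8]
tool_rot: [180.0, -0.1, -17.8]
contact_force: [-2.1, 1.7, 4.7]
finger_gap: 58.8
finger_force: 55.1
```

>>> {"fn": "drive_tool", "kwargs": {
  "moves": [
    [0,0,0,0,0,0,0.2],
    [0,0,0,0,0,0,-0.2],
    [0,0,0,0,0,0,-0.6],
    [0,0,0,0,0,0,-1],
    [0,0,0,0,0,0,-1],
    [0,0,0,0,0,0,-1],
    [0,0,-0.1,0,0,0,-1],
    [0,0,-0.25,0,0,0,-1],
    [0,0,-0.4,0,0,0,-1],
    [0,0,-0.55,0,0,0,-1],
    [0,0,-0.7,0,0,0,-1],
    [0,0,-0.74,0,0,0,-1]
  ]
}}

```text
time_s: 18.82
tcp_pos: [523.6, -324.1, 269.7]
tool_rot: [179.9, -0.7, -17.8]
contact_force: [-0.7, 0.1, 0.7]
finger_gap: 85.0
finger_force: 0.0
```

```bash
python3 d.py 631.3 68.5 263
```

```text
t 18.82 tcp [ 523.6 -324.1  269.7] [179.86  -0.72 -17.76] gap 85.0 F [-0.7  0.1  0.7]
shift [-0.069 -1.627  0.022] turn [ 0.0004 -0.002   0.0007]
```

>>> {"fn": "drive_tool", "kwargs": {
  "moves": [
    [-0.004,-0.1,0,0,0,0,-1],
    [-0.01,-0.25,0,0,0,0,-1],
    [-0.017,-0.4,0,0,0,0,-1],
    [-0.023,-0.55,0,0,0,0,-1],
    [-0.03,-0.7,0,0,0,0,-1],
    [-0.036,-0.85,0,0,0,0,-1],
    [-0.04,-0.95,0,0,0,0,-1],
    [-0.04,-0.95,0,0,0,0,-1]
  ]
}}

```text
time_s: 19.48
tcp_pos: [585.6, -89.3, 261.7]
tool_rot: [-180.0, -0.0, -17.5]
contact_force: [0.3, -1.5, 0.0]
finger_gap: 85.2
finger_force: 0.0
```

>>> {"fn": "drive_tool", "kwargs": {
  "moves": [
    [-0.004,-0.1,0,0,0,0,-1],
    [-0.01,-0.25,0,0,0,0,-1],
    [-0.017,-0.4,0,0,0,0,-1],
    [-0.023,-0.55,0,0,0,0,-1],
    [-0.029,-0.65,0,0,0,0,-1],
    [-0.029,-0.677,0,0,0,0,-1],
    [-0.029,-0.677,0,0,0,0,-1],
    [-0.029,-0.677,0,0,0,0,-1],
    [-0.029,-0.677,0,0,0,0,-1]
  ]
}}

```text
time_s: 20.23
tcp_pos: [629.0, 68.6, 262.0]
tool_rot: [180.0, 0.0, -17.9]
contact_force: [-0.4, 0.1, 0.8]
finger_gap: 85.6
finger_force: 0.0
```

```bash
python3 d.py 631.3 68.5 140;python3 - <<'E'
from h import *
f,W=shot("top")
for n in NAMES[:4]:
    L=arm.silhouettes(f,n)
    if L:
        P=W[L[0]["region"]];P=P[~np.isnan(P[:,0])];zt=np.percentile(P[:,2],95);T=P[P[:,2]>zt-8][:,:2].astype(np.float32)
        print(n,round(zt),len(T),np.round(cv2.minAreaRect(T)[0],1),np.round(cv2.minAreaRect(T)[1],1))
E
```

```text
t 20.23 tcp [629.   68.6 262. ] [ 1.7998e+02  1.0000e-02 -1.7900e+01] gap 85.6 F [-0.4  0.1  0.8]
shift [ 0.009 -0.003  0.488] turn [0.0001 0.     0.0003]
container 122 921 [ 444.  -391.9] [58. 56.]
jar 122 795 [ 519.  -323.1] [56.  59.3]
coffee_filter 178 383 [610.2  65.2] [37.1 58.3]
```

>>> {"fn": "drive_tool", "kwargs": {
  "moves": [
    [0.009,-0.003,0.05,0,0,0,-1],
    [0.009,-0.003,0.15,0,0,0,-1],
    [0.009,-0.003,0.25,0,0,0,-1],
    [0.009,-0.003,0.35,0,0,0,-1],
    [0.009,-0.003,0.43,0,0,0,-1],
    [0.009,-0.003,0.474,0,0,0,-1],
    [0.009,-0.003,0.488,0,0,0,-1],
    [0.009,-0.003,0.488,0,0,0,-1],
    [0.009,-0.003,0.488,0,0,0,-1]
  ]
}}

```text
time_s: 21.23
tcp_pos: [632.6, 70.0, 141.4]
tool_rot: [-179.9, -0.1, -17.8]
contact_force: [0.5, -0.1, 0.6]
finger_gap: 85.7
finger_force: 0.0
```

>>> {"fn": "drive_tool", "kwargs": {
  "moves": [
    [0,0,0,0,0,0,1],
    [0,0,0,0,0,0,1],
    [0,0,0,0,0,0,1],
    [0,0,0,0,0,0,1],
    [0,0,0,0,0,0,1],
    [0,0,0,0,0,0,1],
    [0,0,0,0,0,0,1],
    [0,0,0,0,0,0,1],
    [0,0,0,0,0,0,1]
  ]
}}

```text
time_s: 21.98
tcp_pos: [632.4, 69.8, 141.8]
tool_rot: [-180.0, -0.1, -17.8]
contact_force: [-1.0, -1.0, 6.0]
finger_gap: 58.9
finger_force: 53.0
```

>>> {"fn": "drive_tool", "kwargs": {
  "moves": [
    [0,0,-0.03,0,0,0,1],
    [0,0,-0.1,0,0,0,1],
    [0,0,-0.2,0,0,0,1],
    [0,0,-0.3,0,0,0,1],
    [0,0,-0.4,0,0,0,1],
    [0,0,-0.48,0,0,0,1],
    [0,0,-0.52,0,0,0,1],
    [0,0,-0.52,0,0,0,1],
    [0,0,-0.52,0,0,0,1]
  ]
}}

```text
time_s: 22.73
tcp_pos: [631.1, 70.3, 269.0]
tool_rot: [-180.0, 0.1, -17.8]
contact_force: [0.2, -0.3, -2.6]
finger_gap: 59.3
finger_force: 54.1
```

```bash
python3 d.py 425.4 -290.7 268
```

```text
t 22.73 tcp [631.1  70.3 269. ] [-1.7998e+02  1.0000e-01 -1.7830e+01] gap 59.3 F [ 0.2 -0.3 -2.6]
shift [-0.341  1.626  0.004] turn [-0.      0.0003  0.0005]
```

>>> {"fn": "drive_tool", "kwargs": {
  "moves": [
    [-0.006,0.03,0,0,0,0,1],
    [-0.02,0.1,0,0,0,0,1],
    [-0.042,0.2,0,0,0,0,1],
    [-0.063,0.3,0,0,0,0,1],
    [-0.084,0.4,0,0,0,0,1],
    [-0.105,0.5,0,0,0,0,1],
    [-0.126,0.6,0,0,0,0,1],
    [-0.147,0.7,0,0,0,0,1],
    [-0.168,0.8,0,0,0,0,1],
    [-0.18,0.87,0,0,0,0,1],
    [-0.187,0.9,0,0,0,0,1],
    [-0.187,0.9,0,0,0,0,1]
  ]
}}

```text
time_s: 23.73
tcp_pos: [516.6, -131.2, 268.7]
tool_rot: [180.0, 0.2, -18.0]
contact_force: [-0.3, 0.5, -3.0]
finger_gap: 59.2
finger_force: 54.2
```

>>> {"fn": "drive_tool", "kwargs": {
  "moves": [
    [-0.006,0.03,0,0,0,0,1],
    [-0.02,0.1,0,0,0,0,1],
    [-0.042,0.2,0,0,0,0,1],
    [-0.063,0.3,0,0,0,0,1],
    [-0.084,0.4,0,0,0,0,1],
    [-0.105,0.5,0,0,0,0,1],
    [-0.126,0.6,0,0,0,0,1],
    [-0.147,0.68,0,0,0,0,1],
    [-0.154,0.715,0,0,0,0,1],
    [-0.154,0.726,0,0,0,0,1],
    [-0.154,0.726,0,0,0,0,1],
    [-0.154,0.726,0,0,0,0,1]
  ]
}}

```text
time_s: 24.73
tcp_pos: [426.8, -290.3, 269.8]
tool_rot: [-180.0, 0.0, -17.8]
contact_force: [0.3, 0.6, -2.9]
finger_gap: 59.4
finger_force: 54.3
```

```bash
python3 d.py 425.4 -290.7 88.5
```

```text
t 24.73 tcp [ 426.8 -290.3  269.8] [-1.7999e+02  1.0000e-02 -1.7770e+01] gap 59.4 F [ 0.3  0.6 -2.9]
shift [-0.005  0.003  0.725] turn [-0.      0.      0.0006]
```

>>> {"fn": "drive_tool", "kwargs": {
  "moves": [
    [-0.004,0.003,0.04,0,0,0,1],
    [-0.004,0.003,0.13,0,0,0,1],
    [-0.004,0.003,0.23,0,0,0,1],
    [-0.004,0.003,0.33,0,0,0,1],
    [-0.004,0.003,0.43,0,0,0,1],
    [-0.004,0.003,0.53,0,0,0,1],
    [-0.004,0.003,0.61,0,0,0,1],
    [-0.004,0.003,0.67,0,0,0,1],
    [-0.004,0.003,0.705,0,0,0,1],
    [-0.004,0.003,0.72,0,0,0,1],
    [-0.004,0.003,0.725,0,0,0,1],
    [-0.004,0.003,0.725,0,0,0,1]
  ]
}}

```text
time_s: 25.73
tcp_pos: [425.6, -291.3, 89.2]
tool_rot: [180.0, -0.1, -17.8]
contact_force: [0.6, -0.8, -2.9]
finger_gap: 59.5
finger_force: 54.3
```

>>> {"fn": "drive_tool", "kwargs": {
  "moves": [
    [0,0,0.003,0,0,0,1],
    [0,0,0.006,0,0,0,1],
    [0,0,0.009,0,0,0,1],
    [0,0,0.009,0,0,0,1]
  ]
}}

```text
time_s: 26.07
tcp_pos: [425.1, -291.4, 86.9]
tool_rot: [-180.0, -0.0, -17.8]
contact_force: [-0.3, -0.8, -2.1]
finger_gap: 59.2
finger_force: 54.3
```

>>> {"fn": "drive_tool", "kwargs": {
  "moves": [
    [0,0,0.003,0,0,0,1],
    [0,0,0.006,0,0,0,1],
    [0,0,0.009,0,0,0,1],
    [0,0,0.009,0,0,0,1]
  ]
}}

```text
time_s: 26.4
tcp_pos: [425.5, -291.6, 85.8]
tool_rot: [180.0, -0.1, -17.8]
contact_force: [-1.6, 1.9, 7.0]
finger_gap: 59.2
finger_force: 54.9
```

>>> {"fn": "drive_tool", "kwargs": {
  "moves": [
    [0,0,0,0,0,0,0.2],
    [0,0,0,0,0,0,-0.2],
    [0,0,0,0,0,0,-0.6],
    [0,0,0,0,0,0,-1],
    [0,0,0,0,0,0,-1],
    [0,0,0,0,0,0,-1],
    [0,0,-0.1,0,0,0,-1],
    [0,0,-0.25,0,0,0,-1],
    [0,0,-0.4,0,0,0,-1],
    [0,0,-0.55,0,0,0,-1],
    [0,0,-0.65,0,0,0,-1],
    [0,0,-0.65,0,0,0,-1]
  ]
}}

```text
time_s: 27.4
tcp_pos: [427.8, -292.8, 253.3]
tool_rot: [179.9, -0.7, -17.8]
contact_force: [-0.0, -0.7, 0.8]
finger_gap: 85.5
finger_force: 0.0
```

```bash
python3 d.py 620.3 3.7 248;python3 - <<'E'
from h import *
f,W=shot("side");cv2.imwrite("pics/s2.png",f["pixels"][:,:,::-1])
for n in NAMES[:4]:
    L=arm.silhouettes(f,n)
    if L:
        P=W[L[0]["region"]];P=P[~np.isnan(P[:,0])];zt=np.percentile(P[:,2],95);T=P[P[:,2]>zt-8][:,:2].astype(np.float32)
        print(n,round(zt),len(T),np.round(cv2.minAreaRect(T)[0],1),np.round(cv2.minAreaRect(T)[1],1))
E
```

```text
t 27.4 tcp [ 427.8 -292.8  253.3] [179.89  -0.74 -17.76] gap 85.5 F [-0.  -0.7  0.8]
shift [ 0.371 -1.365  0.024] turn [ 0.0003 -0.0021  0.0007]
coffee_filter 121 328 [ 425.6 -291.1] [57.1 57.2]
weight 114 132 [619.4   6.4] [25.6 29.2]
```

View pics/s2.png

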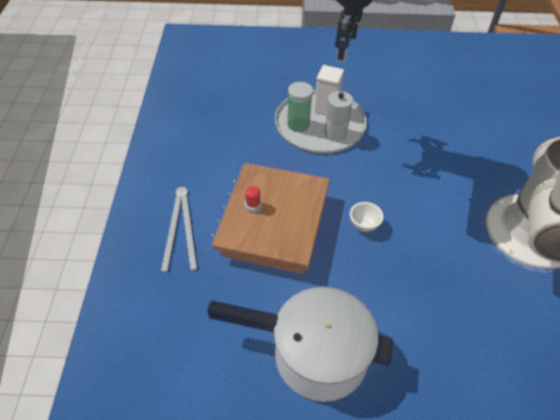

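All three stand upright on the plate (jar (300,108), container (329,90), filter (339,117)), and the weight is still on the shelf at (253,200).

>>> {"fn": "drive_tool", "kwargs": {
  "moves": [
    [0.03,-0.1,0,0,0,0,-1],
    [0.07,-0.25,0,0,0,0,-1],
    [0.11,-0.4,0,0,0,0,-1],
    [0.15,-0.55,0,0,0,0,-1],
    [0.19,-0.7,0,0,0,0,-1],
    [0.2,-0.75,0,0,0,0,-1],
    [0.2,-0.75,0,0,0,0,-1]
  ]
}}

```text
time_s: 28.23
tcp_pos: [530.9, -125.6, 244.9]
tool_rot: [179.9, 0.2, -17.6]
contact_force: [0.5, -1.0, 0.2]
finger_gap: 85.1
finger_force: 0.0
```

>>> {"fn": "drive_tool", "kwargs": {
  "moves": [
    [0.03,-0.1,0,0,0,0,-1],
    [0.07,-0.25,0,0,0,0,-1],
    [0.11,-0.4,0,0,0,0,-1],
    [0.15,-0.52,0,0,0,0,-1],
    [0.171,-0.6,0,0,0,0,-1],
    [0.171,-0.615,0,0,0,0,-1],
    [0.171,-0.615,0,0,0,0,-1],
    [0.171,-0.615,0,0,0,0,-1],
    [0.171,-0.615,0,0,0,0,-1]
  ]
}}

```text
time_s: 28.98
tcp_pos: [616.8, 3.8, 246.5]
tool_rot: [180.0, 0.1, -17.9]
contact_force: [0.1, 0.8, -0.3]
finger_gap: 85.2
finger_force: 0.0
```

```bash
python3 d.py 620.3 3.7 84;python3 - <<'E'
from h import *
f,W=shot("wrist")
for n in NAMES[3:4]:
    L=arm.silhouettes(f,n)
    if L:
        P=W[L[0]["region"]];P=P[~np.isnan(P[:,0])];zt=np.percentile(P[:,2],95);T=P[P[:,2]>zt-8][:,:2].astype(np.float32)
        print(n,round(zt),len(T),np.round(cv2.minAreaRect(T)[0],1),np.round(cv2.minAreaRect(T)[1],1))
E
```

```text
t 28.98 tcp [616.8   3.8 246.5] [ 1.7996e+02  6.0000e-02 -1.7900e+01] gap 85.2 F [ 0.1  0.8 -0.3]
shift [ 0.014 -0.004  0.65 ] turn [0.0001 0.0002 0.0003]
weight 113 1013 [621.6   3.7] [30.3 30.4]
```

>>> {"fn": "drive_tool", "kwargs": {
  "moves": [
    [0.016,-0.003,0.05,0,0,0,-1],
    [0.016,-0.003,0.15,0,0,0,-1],
    [0.016,-0.003,0.25,0,0,0,-1],
    [0.016,-0.003,0.35,0,0,0,-1],
    [0.016,-0.003,0.45,0,0,0,-1],
    [0.016,-0.003,0.54,0,0,0,-1],
    [0.016,-0.003,0.6,0,0,0,-1],
    [0.016,-0.003,0.628,0,0,0,-1],
    [0.016,-0.003,0.634,0,0,0,-1],
    [0.016,-0.003,0.634,0,0,0,-1],
    [0.016,-0.003,0.634,0,0,0,-1]
  ]
}}

```text
time_s: 30.0
tcp_pos: [622.5, 4.6, 89.4]
tool_rot: [-179.9, -0.1, -17.8]
contact_force: [0.2, -0.7, -0.3]
finger_gap: 85.3
finger_force: 0.0
```

>>> {"fn": "drive_tool", "kwargs": {
  "moves": [
    [0,0,0,0,0,0,1],
    [0,0,0,0,0,0,1],
    [0,0,0,0,0,0,1],
    [0,0,0,0,0,0,1],
    [0,0,0,0,0,0,1],
    [0,0,0,0,0,0,1],
    [0,0,0,0,0,0,1],
    [0,0,0,0,0,0,1],
    [0,0,0,0,0,0,1],
    [0,0,0,0,0,0,1],
    [0,0,0,0,0,0,1],
    [0,0,0,0,0,0,1]
  ],
  "grip_force": 35
}}

```text
time_s: 31.0
tcp_pos: [622.1, 4.7, 89.0]
tool_rot: [-180.0, -0.1, -17.8]
contact_force: [-1.6, 0.8, 5.2]
finger_gap: 30.9
finger_force: 35.1
```

>>> {"fn": "drive_tool", "kwargs": {
  "moves": [
    [0,0,0,0,0,0,1],
    [0,0,0,0,0,0,1]
  ]
}}

```text
time_s: 31.17
tcp_pos: [622.0, 4.7, 89.0]
tool_rot: [-180.0, -0.0, -17.8]
contact_force: [-1.9, 0.9, 5.1]
finger_gap: 30.9
finger_force: 35.1
```

>>> {"fn": "drive_tool", "kwargs": {
  "moves": [
    [0,0,-0.03,0,0,0,1],
    [0,0,-0.1,0,0,0,1],
    [0,0,-0.2,0,0,0,1],
    [0,0,-0.3,0,0,0,1],
    [0,0,-0.4,0,0,0,1],
    [0,0,-0.48,0,0,0,1],
    [0,0,-0.52,0,0,0,1],
    [0,0,-0.52,0,0,0,1],
    [0,0,-0.52,0,0,0,1]
  ]
}}

```text
time_s: 31.92
tcp_pos: [621.2, 4.8, 217.5]
tool_rot: [-180.0, 0.1, -17.8]
contact_force: [-1.1, 0.1, -1.3]
finger_gap: 31.0
finger_force: 34.8
```

```bash
python3 d.py 477.8 312.7 216
```

```text
t 31.92 tcp [621.2   4.8 217.5] [-1.7998e+02  7.0000e-02 -1.7840e+01] gap 31.0 F [-1.1  0.1 -1.3]
shift [-0.923 -0.997  0.007] turn [-0.      0.0002  0.0004]
```

>>> {"fn": "drive_tool", "kwargs": {
  "moves": [
    [-0.03,-0.03,0,0,0,0,1],
    [-0.1,-0.108,0,0,0,0,1],
    [-0.2,-0.216,0,0,0,0,1],
    [-0.3,-0.324,0,0,0,0,1],
    [-0.4,-0.432,0,0,0,0,1],
    [-0.5,-0.54,0,0,0,0,1],
    [-0.6,-0.648,0,0,0,0,1],
    [-0.7,-0.756,0,0,0,0,1],
    [-0.8,-0.864,0,0,0,0,1],
    [-0.87,-0.94,0,0,0,0,1],
    [-0.91,-0.985,0,0,0,0,1],
    [-0.923,-0.997,0,0,0,0,1]
  ]
}}

```text
time_s: 32.92
tcp_pos: [476.1, 314.7, 216.3]
tool_rot: [179.8, 0.1, -17.6]
contact_force: [-0.5, -0.3, -0.5]
finger_gap: 30.8
finger_force: 34.8
```

>>> {"fn": "drive_tool", "kwargs": {
  "moves": [
    [0,0,0,0,0,0,1],
    [0,0,0,0,0,0,1],
    [0,0,0,0,0,0,1]
  ]
}}

```text
time_s: 33.17
tcp_pos: [478.3, 311.6, 217.6]
tool_rot: [179.9, 0.0, -17.9]
contact_force: [0.2, 0.6, -1.3]
finger_gap: 30.8
finger_force: 34.8
```

```bash
python3 d.py 477.8 312.7 157; python3 - <<'E'
from h import *
f,W=shot("wrist");cv2.imwrite("pics/w3.png",f["pixels"][:,:,::-1])
m=(W[...,2]>127.5)&(W[...,2]<136)&(np.hypot(W[...,0]-478,W[...,1]-313)<40)
print(m.sum(),np.round(np.nanmean(W[m],0),1))
E
```

```text
t 33.17 tcp [478.3 311.6 217.6] [ 1.7992e+02  4.0000e-02 -1.7880e+01] gap 30.8 F [ 0.2  0.6 -1.3]
shift [-0.003 -0.004  0.242] turn [0.0002 0.0001 0.0003]
84 [480.  311.8 130.6]
```

View pics/w3.png

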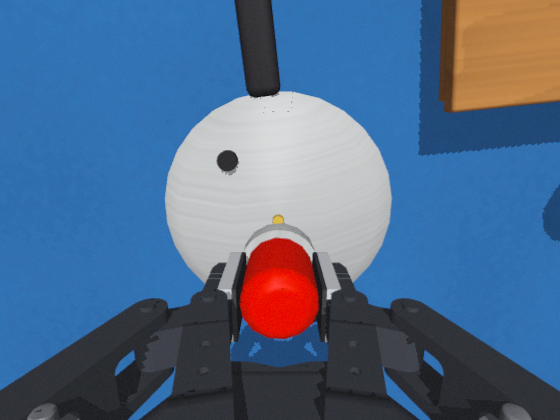

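The wrist view shows the stub at (278,220) directly beyond the held weight, centred between the jaws.

>>> {"fn": "drive_tool", "kwargs": {
  "moves": [
    [0,-0.003,0.03,0,0,0,1],
    [0,-0.003,0.08,0,0,0,1],
    [0,-0.003,0.14,0,0,0,1],
    [0,-0.003,0.19,0,0,0,1],
    [0,-0.003,0.22,0,0,0,1],
    [0,-0.003,0.236,0,0,0,1],
    [0,-0.003,0.24,0,0,0,1],
    [0,-0.003,0.24,0,0,0,1],
    [0,-0.003,0.24,0,0,0,1]
  ]
}}

```text
time_s: 33.97
tcp_pos: [479.0, 313.6, 159.0]
tool_rot: [-179.9, -0.0, -17.8]
contact_force: [-0.1, 0.1, -0.6]
finger_gap: 30.8
finger_force: 34.8
```

>>> {"fn": "drive_tool", "kwargs": {
  "moves": [
    [0,0,0.003,0,0,0,1],
    [0,0,0.006,0,0,0,1],
    [0,0,0.009,0,0,0,1],
    [0,0,0.009,0,0,0,1]
  ]
}}

```text
time_s: 34.3
tcp_pos: [478.5, 313.3, 156.1]
tool_rot: [-180.0, 0.0, -17.8]
contact_force: [0.3, -0.1, -0.2]
finger_gap: 31.3
finger_force: 34.8
```

>>> {"fn": "drive_tool", "kwargs": {
  "moves": [
    [0,0,0.003,0,0,0,1],
    [0,0,0.006,0,0,0,1],
    [0,0,0.009,0,0,0,1],
    [0,0,0.009,0,0,0,1]
  ]
}}

```text
time_s: 34.63
tcp_pos: [478.6, 313.4, 154.0]
tool_rot: [-180.0, -0.0, -17.8]
contact_force: [-0.2, -0.5, 1.2]
finger_gap: 30.8
finger_force: 34.9
```

>>> {"fn": "drive_tool", "kwargs": {
  "moves": [
    [0,0,0.002,0,0,0,1],
    [0,0,0.003,0,0,0,1],
    [0,0,0.003,0,0,0,1]
  ]
}}

```text
time_s: 34.88
tcp_pos: [478.6, 313.3, 154.0]
tool_rot: [-180.0, -0.0, -17.8]
contact_force: [-1.7, -0.3, 4.6]
finger_gap: 31.0
finger_force: 35.4
```

>>> {"fn": "drive_tool", "kwargs": {
  "moves": [
    [0,0,0,0,0,0,0.4],
    [0,0,0,0,0,0,0],
    [0,0,0,0,0,0,-0.4],
    [0,0,0,0,0,0,-1],
    [0,0,0,0,0,0,-1],
    [0,0,0,0,0,0,-1],
    [0,0,0,0,0,0,-1],
    [0,0,-0.05,0,0,0,-1],
    [0,0,-0.15,0,0,0,-1],
    [0,0,-0.25,0,0,0,-1],
    [0,0,-0.35,0,0,0,-1],
    [0,0,-0.42,0,0,0,-1]
  ]
}}

```text
time_s: 35.88
tcp_pos: [479.1, 313.6, 260.6]
tool_rot: [-179.9, -0.1, -17.8]
contact_force: [-0.0, 0.9, 1.0]
finger_gap: 85.3
finger_force: 0.0
```

```bash
python3 d.py 425.3 -291.3 256;python3 - <<'E'
from h import *
f,W=shot("side");cv2.imwrite("pics/s3.png",cv2.resize(f["pixels"][250:420,180:420,::-1],None,fx=2,fy=2))
for f,W in [(f,W),shot("top")]:
  for n in NAMES[:4]:
    L=arm.silhouettes(f,n)
    if L:
        P=W[L[0]["region"]];P=P[~np.isnan(P[:,0])];zt=np.percentile(P[:,2],95);T=P[P[:,2]>zt-8][:,:2].astype(np.float32)
        print(n,round(zt),len(T),np.round(cv2.minAreaRect(T)[0],1),np.round(cv2.minAreaRect(T)[1],1))
E
```

```text
t 35.88 tcp [479.1 313.6 260.6] [-1.7985e+02 -1.0000e-01 -1.7810e+01] gap 85.3 F [-0.   0.9  1. ]
shift [0.535 2.37  0.013] turn [-0.0004 -0.0003  0.0005]
container 122 338 [494.5 -56.9] [740.6  60.3]
jar 121 333 [ 520.7 -322.1] [56.8 59.4]
weight 178 178 [474.4 334.8] [30.2 52.5]
container 121 919 [ 444.1 -391.5] [56.5 56.1]
jar 122 786 [ 519.4 -322.1] [57.9 56.1]
coffee_filter 126 507 [ 423.5 -292.1] [56.7 55.9]
weight 178 101 [483.6 292.9] [60.2 13.1]
```

View pics/s3.png

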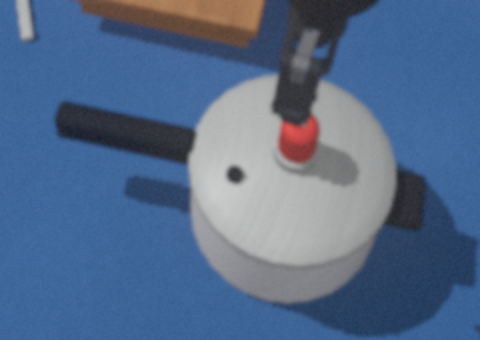

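The weight stands upright on the lid at (298,140), covering the stub. The filter goes back next.

>>> {"fn": "drive_tool", "kwargs": {
  "moves": [
    [0.022,-0.1,0,0,0,0,-1],
    [0.022,0.1,0,0,0,0,-1],
    [0.056,0.25,0,0,0,0,-1],
    [0.09,0.4,0,0,0,0,-1],
    [0.125,0.55,0,0,0,0,-1],
    [0.158,0.7,0,0,0,0,-1],
    [0.19,0.85,0,0,0,0,-1],
    [0.22,0.98,0,0,0,0,-1],
    [0.22,0.98,0,0,0,0,-1]
  ]
}}

```text
time_s: 37.13
tcp_pos: [454.4, 59.0, 257.9]
tool_rot: [179.9, 0.1, -18.1]
contact_force: [-0.8, 0.1, 0.6]
finger_gap: 85.5
finger_force: 0.0
```

>>> {"fn": "drive_tool", "kwargs": {
  "moves": [
    [0.022,0.1,0,0,0,0,-1],
    [0.056,0.25,0,0,0,0,-1],
    [0.09,0.4,0,0,0,0,-1],
    [0.125,0.55,0,0,0,0,-1],
    [0.158,0.7,0,0,0,0,-1],
    [0.19,0.85,0,0,0,0,-1],
    [0.22,0.98,0,0,0,0,-1],
    [0.22,0.98,0,0,0,0,-1]
  ]
}}

```text
time_s: 37.8
tcp_pos: [432.7, -190.8, 257.6]
tool_rot: [179.9, 0.1, -18.1]
contact_force: [1.2, -0.2, 0.0]
finger_gap: 85.7
finger_force: 0.0
```

>>> {"fn": "drive_tool", "kwargs": {
  "moves": [
    [0.022,0.1,0,0,0,0,-1],
    [0.056,0.25,0,0,0,0,-1],
    [0.09,0.36,0,0,0,0,-1],
    [0.095,0.41,0,0,0,0,-1],
    [0.095,0.41,0,0,0,0,-1],
    [0.095,0.41,0,0,0,0,-1],
    [0.095,0.41,0,0,0,0,-1]
  ]
}}

```text
time_s: 38.38
tcp_pos: [424.7, -290.9, 257.8]
tool_rot: [-180.0, 0.0, -17.8]
contact_force: [-0.9, 0.5, 0.3]
finger_gap: 85.4
finger_force: 0.0
```

```bash
python3 d.py 425.3 -291.5 86
```

```text
t 38.38 tcp [ 424.7 -290.9  257.8] [-1.7999e+02  3.0000e-02 -1.7780e+01] gap 85.4 F [-0.9  0.5  0.3]
shift [0.003 0.002 0.687] turn [-0.      0.0001  0.0006]
```

>>> {"fn": "drive_tool", "kwargs": {
  "moves": [
    [0.001,0,0.05,0,0,0,-1],
    [0.001,0,0.15,0,0,0,-1],
    [0.001,0,0.25,0,0,0,-1],
    [0.001,0,0.35,0,0,0,-1],
    [0.001,0,0.45,0,0,0,-1],
    [0.001,0,0.55,0,0,0,-1],
    [0.001,0,0.63,0,0,0,-1],
    [0.001,0,0.675,0,0,0,-1],
    [0.001,0,0.69,0,0,0,-1],
    [0.001,0,0.69,0,0,0,-1],
    [0.001,0,0.69,0,0,0,-1]
  ]
}}

```text
time_s: 39.3
tcp_pos: [425.7, -291.4, 86.3]
tool_rot: [180.0, -0.1, -17.7]
contact_force: [-0.8, 0.3, 0.8]
finger_gap: 85.6
finger_force: 0.0
```

>>> {"fn": "drive_tool", "kwargs": {
  "moves": [
    [0,0,0,0,0,0,1],
    [0,0,0,0,0,0,1],
    [0,0,0,0,0,0,1],
    [0,0,0,0,0,0,1],
    [0,0,0,0,0,0,1],
    [0,0,0,0,0,0,1],
    [0,0,0,0,0,0,1],
    [0,0,0,0,0,0,1],
    [0,0,0,0,0,0,1]
  ],
  "grip_force": 50
}}

```text
time_s: 40.05
tcp_pos: [425.6, -292.1, 86.9]
tool_rot: [180.0, -0.1, -17.8]
contact_force: [-0.3, 0.5, 5.1]
finger_gap: 59.1
finger_force: 53.0
```

>>> {"fn": "drive_tool", "kwargs": {
  "moves": [
    [0,0,-0.03,0,0,0,1],
    [0,0,-0.1,0,0,0,1],
    [0,0,-0.2,0,0,0,1],
    [0,0,-0.3,0,0,0,1],
    [0,0,-0.4,0,0,0,1],
    [0,0,-0.5,0,0,0,1],
    [0,0,-0.6,0,0,0,1],
    [0,0,-0.67,0,0,0,1],
    [0,0,-0.7,0,0,0,1],
    [0,0,-0.7,0,0,0,1],
    [0,0,-0.7,0,0,0,1]
  ]
}}

```text
time_s: 40.97
tcp_pos: [424.1, -291.3, 259.5]
tool_rot: [-179.9, 0.1, -17.9]
contact_force: [-0.4, 0.0, -2.2]
finger_gap: 59.0
finger_force: 54.4
```

```bash
python3 d.py 632.4 69.8 262
```

```text
t 40.97 tcp [ 424.1 -291.3  259.5] [-1.7994e+02  1.0000e-01 -1.7850e+01] gap 59.0 F [-0.4  0.  -2.2]
shift [ 0.35  -1.63  -0.009] turn [-0.0002  0.0003  0.0004]
```

>>> {"fn": "drive_tool", "kwargs": {
  "moves": [
    [0.006,-0.03,0,0,0,0,1],
    [0.02,-0.1,0,0,0,0,1],
    [0.042,-0.2,0,0,0,0,1],
    [0.064,-0.3,0,0,0,0,1],
    [0.085,-0.4,0,0,0,0,1],
    [0.107,-0.5,0,0,0,0,1],
    [0.128,-0.6,0,0,0,0,1],
    [0.15,-0.7,0,0,0,0,1],
    [0.171,-0.8,0,0,0,0,1],
    [0.185,-0.87,0,0,0,0,1],
    [0.192,-0.9,0,0,0,0,1],
    [0.192,-0.9,0,0,0,0,1]
  ]
}}

```text
time_s: 41.97
tcp_pos: [539.5, -90.6, 258.7]
tool_rot: [179.9, 0.2, -17.7]
contact_force: [-0.3, -0.3, -2.1]
finger_gap: 58.6
finger_force: 54.5
```

>>> {"fn": "drive_tool", "kwargs": {
  "moves": [
    [0.006,-0.03,0,0,0,0,1],
    [0.02,-0.1,0,0,0,0,1],
    [0.042,-0.2,0,0,0,0,1],
    [0.064,-0.3,0,0,0,0,1],
    [0.085,-0.4,0,0,0,0,1],
    [0.107,-0.5,0,0,0,0,1],
    [0.128,-0.6,0,0,0,0,1],
    [0.148,-0.68,0,0,0,0,1],
    [0.158,-0.72,0,0,0,0,1],
    [0.158,-0.73,0,0,0,0,1],
    [0.158,-0.73,0,0,0,0,1],
    [0.158,-0.73,0,0,0,0,1]
  ]
}}

```text
time_s: 42.97
tcp_pos: [632.2, 68.3, 260.4]
tool_rot: [180.0, 0.0, -17.9]
contact_force: [-1.3, 0.6, -2.2]
finger_gap: 59.0
finger_force: 54.6
```

```bash
python3 d.py 632.4 69.8 144
```

```text
t 42.97 tcp [632.2  68.3 260.4] [ 1.7996e+02  5.0000e-02 -1.7870e+01] gap 59.0 F [-1.3  0.6 -2.2]
shift [-0.    -0.006  0.466] turn [0.0001 0.0001 0.0003]
```

>>> {"fn": "drive_tool", "kwargs": {
  "moves": [
    [0,-0.004,0.04,0,0,0,1],
    [0,-0.004,0.12,0,0,0,1],
    [0,-0.004,0.21,0,0,0,1],
    [0,-0.004,0.3,0,0,0,1],
    [0,-0.004,0.37,0,0,0,1],
    [0,-0.004,0.42,0,0,0,1],
    [0,-0.004,0.445,0,0,0,1],
    [0,-0.004,0.458,0,0,0,1],
    [0,-0.004,0.462,0,0,0,1],
    [0,-0.004,0.462,0,0,0,1]
  ]
}}

```text
time_s: 43.8
tcp_pos: [633.4, 70.1, 145.7]
tool_rot: [-180.0, -0.1, -17.8]
contact_force: [0.1, -0.2, -1.7]
finger_gap: 59.2
finger_force: 54.6
```

>>> {"fn": "drive_tool", "kwargs": {
  "moves": [
    [0,0,0.003,0,0,0,1],
    [0,0,0.006,0,0,0,1],
    [0,0,0.009,0,0,0,1],
    [0,0,0.009,0,0,0,1]
  ]
}}

```text
time_s: 44.13
tcp_pos: [633.2, 70.4, 143.1]
tool_rot: [-180.0, -0.0, -17.8]
contact_force: [-0.4, -0.1, -1.7]
finger_gap: 58.9
finger_force: 54.5
```

>>> {"fn": "drive_tool", "kwargs": {
  "moves": [
    [0,0,0.003,0,0,0,1],
    [0,0,0.006,0,0,0,1],
    [0,0,0.007,0,0,0,1],
    [0,0,0.007,0,0,0,1]
  ]
}}

```text
time_s: 44.47
tcp_pos: [633.5, 70.3, 143.0]
tool_rot: [-180.0, -0.1, -17.8]
contact_force: [-2.6, 0.8, 5.5]
finger_gap: 59.0
finger_force: 55.2
```

>>> {"fn": "drive_tool", "kwargs": {
  "moves": [
    [0,0,0,0,0,0,0.2],
    [0,0,0,0,0,0,-0.2],
    [0,0,0,0,0,0,-0.6],
    [0,0,0,0,0,0,-1],
    [0,0,0,0,0,0,-1],
    [0,0,0,0,0,0,-1],
    [0,0,-0.08,0,0,0,-1],
    [0,0,-0.2,0,0,0,-1],
    [0,0,-0.33,0,0,0,-1],
    [0,0,-0.43,0,0,0,-1],
    [0,0,-0.46,0,0,0,-1],
    [0,0,-0.46,0,0,0,-1]
  ]
}}

```text
time_s: 45.47
tcp_pos: [634.3, 70.6, 259.0]
tool_rot: [-179.8, -0.3, -17.8]
contact_force: [-0.6, -0.0, 0.6]
finger_gap: 85.2
finger_force: 0.0
```

```bash
python3 d.py 521 -322 258
```

```text
t 45.47 tcp [634.3  70.6 259. ] [-179.81   -0.28  -17.81] gap 85.2 F [-0.6 -0.   0.6]
shift [ 4.900e-02  1.634e+00 -1.000e-03] turn [-0.0005 -0.0008  0.0005]
```

>>> {"fn": "drive_tool", "kwargs": {
  "moves": [
    [0.003,0.1,0,0,0,0,-1],
    [0.008,0.25,0,0,0,0,-1],
    [0.012,0.4,0,0,0,0,-1],
    [0.017,0.55,0,0,0,0,-1],
    [0.021,0.7,0,0,0,0,-1],
    [0.026,0.85,0,0,0,0,-1],
    [0.028,0.95,0,0,0,0,-1],
    [0.028,0.95,0,0,0,0,-1]
  ]
}}

```text
time_s: 46.13
tcp_pos: [564.6, -161.6, 253.9]
tool_rot: [179.9, 0.2, -18.1]
contact_force: [0.5, 0.6, 0.1]
finger_gap: 85.3
finger_force: 0.0
```

>>> {"fn": "drive_tool", "kwargs": {
  "moves": [
    [0.003,0.1,0,0,0,0,-1],
    [0.008,0.25,0,0,0,0,-1],
    [0.012,0.4,0,0,0,0,-1],
    [0.017,0.55,0,0,0,0,-1],
    [0.021,0.65,0,0,0,0,-1],
    [0.021,0.684,0,0,0,0,-1],
    [0.021,0.684,0,0,0,0,-1],
    [0.021,0.684,0,0,0,0,-1],
    [0.021,0.684,0,0,0,0,-1]
  ]
}}

```text
time_s: 46.88
tcp_pos: [520.0, -321.1, 255.3]
tool_rot: [-180.0, 0.1, -17.8]
contact_force: [-0.1, 0.1, 0.3]
finger_gap: 85.4
finger_force: 0.0
```

```bash
python3 d.py 521.2 -322.6 79; python3 - <<'E'
from h import *
for c in("side","top"):
  f,W=shot(c)
  for n in NAMES[:4]:
    L=arm.silhouettes(f,n)
    if L:
        P=W[L[0]["region"]];P=P[~np.isnan(P[:,0])];zt=np.percentile(P[:,2],95);T=P[P[:,2]>zt-8][:,:2].astype(np.float32)
        print(n,round(zt),len(T),np.round(cv2.minAreaRect(T)[0],1),np.round(cv2.minAreaRect(T)[1],1))
E
```

```text
t 46.88 tcp [ 520.  -321.1  255.3] [-1.7998e+02  7.0000e-02 -1.7750e+01] gap 85.4 F [-0.1  0.1  0.3]
shift [0.007 0.005 0.705] turn [-0.0001  0.0002  0.0007]
container 121 341 [ 445.5 -391.2] [62.5 56.7]
jar 121 339 [ 445.5 -391.2] [62.5 56.7]
coffee_filter 177 633 [632.6  70.2] [59.7 60. ]
weight 179 255 [479.1 315.6] [27.3 28.6]
container 122 921 [ 444.1 -391.8] [57.5 56.1]
coffee_filter 187 68 [629.   70.1] [25.3 30.1]
weight 179 246 [478. 313.] [29.8 29.8]
```

>>> {"fn": "drive_tool", "kwargs": {
  "moves": [
    [0.005,0.003,0.05,0,0,0,-1],
    [0.005,0.003,0.15,0,0,0,-1],
    [0.005,0.003,0.25,0,0,0,-1],
    [0.005,0.003,0.35,0,0,0,-1],
    [0.005,0.003,0.45,0,0,0,-1],
    [0.005,0.003,0.55,0,0,0,-1],
    [0.005,0.003,0.64,0,0,0,-1],
    [0.005,0.003,0.69,0,0,0,-1],
    [0.005,0.003,0.706,0,0,0,-1],
    [0.005,0.003,0.706,0,0,0,-1],
    [0.005,0.003,0.706,0,0,0,-1]
  ]
}}

```text
time_s: 48.3
tcp_pos: [521.4, -323.7, 80.4]
tool_rot: [180.0, -0.1, -17.8]
contact_force: [0.2, -0.0, -0.1]
finger_gap: 85.6
finger_force: 0.0
```

>>> {"fn": "drive_tool", "kwargs": {
  "moves": [
    [0,0,0,0,0,0,1],
    [0,0,0,0,0,0,1],
    [0,0,0,0,0,0,1],
    [0,0,0,0,0,0,1],
    [0,0,0,0,0,0,1],
    [0,0,0,0,0,0,1],
    [0,0,0,0,0,0,1],
    [0,0,0,0,0,0,1],
    [0,0,0,0,0,0,1]
  ]
}}

```text
time_s: 49.05
tcp_pos: [521.7, -323.9, 81.3]
tool_rot: [180.0, -0.2, -17.8]
contact_force: [-0.7, -0.1, 6.6]
finger_gap: 59.1
finger_force: 54.4
```

>>> {"fn": "drive_tool", "kwargs": {
  "moves": [
    [0,0,-0.03,0,0,0,1],
    [0,0,-0.1,0,0,0,1],
    [0,0,-0.2,0,0,0,1],
    [0,0,-0.3,0,0,0,1],
    [0,0,-0.4,0,0,0,1],
    [0,0,-0.5,0,0,0,1],
    [0,0,-0.6,0,0,0,1],
    [0,0,-0.67,0,0,0,1],
    [0,0,-0.7,0,0,0,1],
    [0,0,-0.7,0,0,0,1],
    [0,0,-0.7,0,0,0,1]
  ]
}}

```text
time_s: 49.97
tcp_pos: [520.0, -322.8, 253.1]
tool_rot: [-179.9, 0.1, -17.8]
contact_force: [-0.1, -0.8, -4.3]
finger_gap: 59.3
finger_force: 54.8
```

```bash
python3 d.py 607 -64 254
```

```text
t 49.97 tcp [ 520.  -322.8  253.1] [-1.7993e+02  1.4000e-01 -1.7850e+01] gap 59.3 F [-0.1 -0.8 -4.3]
shift [ 0.014 -1.092 -0.002] turn [-0.0002  0.0004  0.0004]
```

>>> {"fn": "drive_tool", "kwargs": {
  "moves": [
    [0,-0.03,0,0,0,0,1],
    [0.001,-0.1,0,0,0,0,1],
    [0.002,-0.2,0,0,0,0,1],
    [0.004,-0.3,0,0,0,0,1],
    [0.005,-0.4,0,0,0,0,1],
    [0.006,-0.5,0,0,0,0,1],
    [0.008,-0.6,0,0,0,0,1],
    [0.009,-0.7,0,0,0,0,1],
    [0.01,-0.8,0,0,0,0,1],
    [0.012,-0.9,0,0,0,0,1],
    [0.013,-0.97,0,0,0,0,1],
    [0.013,-1,0,0,0,0,1]
  ]
}}

```text
time_s: 50.97
tcp_pos: [600.3, -83.6, 252.3]
tool_rot: [180.0, 0.2, -17.7]
contact_force: [-0.3, -0.1, -2.8]
finger_gap: 59.0
finger_force: 54.9
```

>>> {"fn": "drive_tool", "kwargs": {
  "moves": [
    [0.001,-0.05,0,0,0,0,1],
    [0.001,-0.08,0,0,0,0,1],
    [0.001,-0.092,0,0,0,0,1],
    [0.001,-0.092,0,0,0,0,1],
    [0.001,-0.092,0,0,0,0,1],
    [0.001,-0.092,0,0,0,0,1]
  ]
}}

```text
time_s: 51.47
tcp_pos: [607.3, -65.3, 254.6]
tool_rot: [180.0, 0.0, -17.9]
contact_force: [-0.2, 0.3, -3.5]
finger_gap: 58.7
finger_force: 54.9
```

```bash
python3 d.py 607 -64 140
```

```text
t 51.47 tcp [607.3 -65.3 254.6] [ 1.7999e+02  1.0000e-02 -1.7870e+01] gap 58.7 F [-0.2  0.3 -3.5]
shift [-0.003 -0.005  0.458] turn [0.     0.     0.0004]
```

>>> {"fn": "drive_tool", "kwargs": {
  "moves": [
    [-0.002,-0.003,0.04,0,0,0,1],
    [-0.002,-0.003,0.12,0,0,0,1],
    [-0.002,-0.003,0.21,0,0,0,1],
    [-0.002,-0.003,0.3,0,0,0,1],
    [-0.002,-0.003,0.37,0,0,0,1],
    [-0.002,-0.003,0.42,0,0,0,1],
    [-0.002,-0.003,0.445,0,0,0,1],
    [-0.002,-0.003,0.458,0,0,0,1],
    [-0.002,-0.003,0.46,0,0,0,1],
    [-0.002,-0.003,0.46,0,0,0,1]
  ]
}}

```text
time_s: 52.3
tcp_pos: [607.8, -63.8, 140.2]
tool_rot: [-180.0, -0.1, -17.8]
contact_force: [0.5, 0.3, -2.8]
finger_gap: 58.6
finger_force: 54.8
```

>>> {"fn": "drive_tool", "kwargs": {
  "moves": [
    [0,0,0.003,0,0,0,1],
    [0,0,0.006,0,0,0,1],
    [0,0,0.009,0,0,0,1],
    [0,0,0.009,0,0,0,1]
  ]
}}

```text
time_s: 52.63
tcp_pos: [607.4, -63.7, 137.6]
tool_rot: [-180.0, -0.0, -17.8]
contact_force: [-0.0, 0.3, -3.6]
finger_gap: 59.0
finger_force: 54.8
```

>>> {"fn": "drive_tool", "kwargs": {
  "moves": [
    [0,0,0.003,0,0,0,1],
    [0,0,0.006,0,0,0,1],
    [0,0,0.008,0,0,0,1],
    [0,0,0.008,0,0,0,1]
  ]
}}

```text
time_s: 52.97
tcp_pos: [607.7, -63.8, 137.3]
tool_rot: [180.0, -0.1, -17.8]
contact_force: [-2.6, 0.1, 6.0]
finger_gap: 59.5
finger_force: 55.6
```

>>> {"fn": "drive_tool", "kwargs": {
  "moves": [
    [0,0,0,0,0,0,0.2],
    [0,0,0,0,0,0,-0.2],
    [0,0,0,0,0,0,-0.6],
    [0,0,0,0,0,0,-1],
    [0,0,0,0,0,0,-1],
    [0,0,0,0,0,0,-1],
    [0,0,-0.08,0,0,0,-1],
    [0,0,-0.2,0,0,0,-1],
    [0,0,-0.33,0,0,0,-1],
    [0,0,-0.43,0,0,0,-1],
    [0,0,-0.48,0,0,0,-1],
    [0,0,-0.48,0,0,0,-1]
  ]
}}

```text
time_s: 53.97
tcp_pos: [609.2, -63.8, 259.5]
tool_rot: [-179.9, -0.4, -17.8]
contact_force: [0.3, 0.1, 0.7]
finger_gap: 85.2
finger_force: 0.0
```

```bash
python3 d.py 445 -391.5 258
```

```text
t 53.97 tcp [609.2 -63.8 259.5] [-179.85   -0.45  -17.8 ] gap 85.2 F [0.3 0.1 0.7]
shift [-2.250e-01  1.449e+00  1.000e-03] turn [-0.0004 -0.0012  0.0006]
```

>>> {"fn": "drive_tool", "kwargs": {
  "moves": [
    [-0.015,0.1,0,0,0,0,-1],
    [-0.04,0.25,0,0,0,0,-1],
    [-0.06,0.4,0,0,0,0,-1],
    [-0.085,0.55,0,0,0,0,-1],
    [-0.11,0.7,0,0,0,0,-1],
    [-0.13,0.85,0,0,0,0,-1],
    [-0.147,0.95,0,0,0,0,-1],
    [-0.147,0.95,0,0,0,0,-1]
  ]
}}

```text
time_s: 54.63
tcp_pos: [496.9, -281.7, 253.8]
tool_rot: [180.0, 0.2, -18.1]
contact_force: [0.2, 0.1, 0.6]
finger_gap: 85.5
finger_force: 0.0
```

>>> {"fn": "drive_tool", "kwargs": {
  "moves": [
    [-0.015,0.1,0,0,0,0,-1],
    [-0.03,0.2,0,0,0,0,-1],
    [-0.045,0.3,0,0,0,0,-1],
    [-0.065,0.42,0,0,0,0,-1],
    [-0.074,0.48,0,0,0,0,-1],
    [-0.074,0.499,0,0,0,0,-1],
    [-0.074,0.499,0,0,0,0,-1],
    [-0.074,0.499,0,0,0,0,-1]
  ]
}}

```text
time_s: 55.3
tcp_pos: [444.1, -391.1, 254.4]
tool_rot: [-180.0, 0.1, -17.8]
contact_force: [-0.2, 0.1, -0.1]
finger_gap: 85.5
finger_force: 0.0
```

```bash
python3 d.py 445.6 -392.8 78.5
```

```text
t 55.3 tcp [ 444.1 -391.1  254.4] [-1.7997e+02  7.0000e-02 -1.7810e+01] gap 85.5 F [-0.2  0.1 -0.1]
shift [0.009 0.005 0.704] turn [-0.0001  0.0002  0.0005]
```

>>> {"fn": "drive_tool", "kwargs": {
  "moves": [
    [0.006,0.003,0.05,0,0,0,-1],
    [0.006,0.003,0.15,0,0,0,-1],
    [0.006,0.003,0.25,0,0,0,-1],
    [0.006,0.003,0.35,0,0,0,-1],
    [0.006,0.003,0.45,0,0,0,-1],
    [0.006,0.003,0.55,0,0,0,-1],
    [0.006,0.003,0.64,0,0,0,-1],
    [0.006,0.003,0.69,0,0,0,-1],
    [0.006,0.003,0.706,0,0,0,-1],
    [0.006,0.003,0.706,0,0,0,-1],
    [0.006,0.003,0.706,0,0,0,-1]
  ]
}}

```text
time_s: 56.22
tcp_pos: [446.1, -392.6, 79.5]
tool_rot: [180.0, -0.1, -17.7]
contact_force: [-0.5, -0.3, -0.3]
finger_gap: 85.2
finger_force: 0.0
```

>>> {"fn": "drive_tool", "kwargs": {
  "moves": [
    [0,0,0,0,0,0,1],
    [0,0,0,0,0,0,1],
    [0,0,0,0,0,0,1],
    [0,0,0,0,0,0,1],
    [0,0,0,0,0,0,1],
    [0,0,0,0,0,0,1],
    [0,0,0,0,0,0,1],
    [0,0,0,0,0,0,1],
    [0,0,0,0,0,0,1]
  ],
  "grip_force": 45
}}

```text
time_s: 56.97
tcp_pos: [445.9, -393.1, 80.2]
tool_rot: [180.0, -0.1, -17.8]
contact_force: [-0.2, 3.0, 6.6]
finger_gap: 55.8
finger_force: 48.3
```

>>> {"fn": "drive_tool", "kwargs": {
  "moves": [
    [0,0,-0.03,0,0,0,1],
    [0,0,-0.1,0,0,0,1],
    [0,0,-0.2,0,0,0,1],
    [0,0,-0.3,0,0,0,1],
    [0,0,-0.4,0,0,0,1],
    [0,0,-0.5,0,0,0,1],
    [0,0,-0.6,0,0,0,1],
    [0,0,-0.69,0,0,0,1],
    [0,0,-0.74,0,0,0,1],
    [0,0,-0.74,0,0,0,1],
    [0,0,-0.74,0,0,0,1]
  ]
}}

```text
time_s: 57.88
tcp_pos: [444.7, -392.5, 263.5]
tool_rot: [-179.9, 0.0, -17.9]
contact_force: [-0.3, 0.2, -2.6]
finger_gap: 55.5
finger_force: 48.2
```

```bash
python3 d.py 552.3 16.8 263
```

```text
t 57.88 tcp [ 444.7 -392.5  263.5] [-1.7995e+02  1.0000e-02 -1.7850e+01] gap 55.5 F [-0.3  0.2 -2.6]
shift [-0.092 -1.69   0.004] turn [-0.0001  0.      0.0004]
```

>>> {"fn": "drive_tool", "kwargs": {
  "moves": [
    [-0.002,-0.03,0,0,0,0,1],
    [-0.006,-0.1,0,0,0,0,1],
    [-0.011,-0.2,0,0,0,0,1],
    [-0.016,-0.3,0,0,0,0,1],
    [-0.022,-0.4,0,0,0,0,1],
    [-0.027,-0.5,0,0,0,0,1],
    [-0.033,-0.6,0,0,0,0,1],
    [-0.038,-0.7,0,0,0,0,1],
    [-0.044,-0.8,0,0,0,0,1],
    [-0.047,-0.87,0,0,0,0,1],
    [-0.049,-0.9,0,0,0,0,1],
    [-0.049,-0.9,0,0,0,0,1]
  ]
}}

```text
time_s: 58.88
tcp_pos: [501.9, -173.2, 262.3]
tool_rot: [180.0, 0.2, -17.7]
contact_force: [0.4, -0.2, -1.6]
finger_gap: 55.4
finger_force: 48.3
```

>>> {"fn": "drive_tool", "kwargs": {
  "moves": [
    [-0.002,-0.03,0,0,0,0,1],
    [-0.006,-0.1,0,0,0,0,1],
    [-0.011,-0.2,0,0,0,0,1],
    [-0.016,-0.3,0,0,0,0,1],
    [-0.022,-0.4,0,0,0,0,1],
    [-0.027,-0.5,0,0,0,0,1],
    [-0.033,-0.6,0,0,0,0,1],
    [-0.038,-0.7,0,0,0,0,1],
    [-0.043,-0.77,0,0,0,0,1],
    [-0.043,-0.79,0,0,0,0,1],
    [-0.043,-0.79,0,0,0,0,1],
    [-0.043,-0.79,0,0,0,0,1]
  ]
}}

```text
time_s: 59.88
tcp_pos: [552.2, 15.7, 263.4]
tool_rot: [179.9, 0.1, -17.9]
contact_force: [0.5, 0.4, -1.7]
finger_gap: 55.5
finger_force: 48.5
```

```bash
python3 d.py 552 17 139.5
```

```text
t 59.88 tcp [552.2  15.7 263.4] [ 1.7995e+02  6.0000e-02 -1.7860e+01] gap 55.5 F [ 0.5  0.4 -1.7]
shift [-0.002 -0.005  0.495] turn [0.0001 0.0002 0.0004]
```

>>> {"fn": "drive_tool", "kwargs": {
  "moves": [
    [-0.001,-0.003,0.04,0,0,0,1],
    [-0.001,-0.003,0.12,0,0,0,1],
    [-0.001,-0.003,0.21,0,0,0,1],
    [-0.001,-0.003,0.3,0,0,0,1],
    [-0.001,-0.003,0.38,0,0,0,1],
    [-0.001,-0.003,0.44,0,0,0,1],
    [-0.001,-0.003,0.475,0,0,0,1],
    [-0.001,-0.003,0.49,0,0,0,1],
    [-0.001,-0.003,0.496,0,0,0,1],
    [-0.001,-0.003,0.496,0,0,0,1]
  ]
}}

```text
time_s: 60.72
tcp_pos: [552.9, 16.9, 140.2]
tool_rot: [-180.0, -0.0, -17.8]
contact_force: [0.4, 0.5, -2.0]
finger_gap: 55.3
finger_force: 48.5
```

>>> {"fn": "drive_tool", "kwargs": {
  "moves": [
    [0,0,0.003,0,0,0,1],
    [0,0,0.006,0,0,0,1],
    [0,0,0.009,0,0,0,1],
    [0,0,0.009,0,0,0,1]
  ]
}}

```text
time_s: 61.05
tcp_pos: [552.6, 17.3, 137.9]
tool_rot: [-180.0, -0.0, -17.8]
contact_force: [-0.5, -0.4, -1.8]
finger_gap: 55.4
finger_force: 48.5
```

>>> {"fn": "drive_tool", "kwargs": {
  "moves": [
    [0,0,0.003,0,0,0,1],
    [0,0,0.006,0,0,0,1],
    [0,0,0.009,0,0,0,1],
    [0,0,0.009,0,0,0,1]
  ]
}}

```text
time_s: 61.38
tcp_pos: [552.7, 17.3, 136.2]
tool_rot: [-180.0, -0.0, -17.8]
contact_force: [-1.3, 1.2, 2.9]
finger_gap: 55.6
finger_force: 48.9
```

Contact is made. I'll release, lift and back off toward the robot's side.

>>> {"fn": "drive_tool", "kwargs": {
  "moves": [
    [0,0,0,0,0,0,0.2],
    [0,0,0,0,0,0,-0.2],
    [0,0,0,0,0,0,-0.6],
    [0,0,0,0,0,0,-1],
    [0,0,0,0,0,0,-1],
    [0,0,0,0,0,0,-1],
    [0,0,-0.08,0,0,0,-1],
    [0,0,-0.2,0,0,0,-1],
    [0,0,-0.33,0,0,0,-1],
    [0,0,-0.45,0,0,0,-1],
    [0,0,-0.55,0,0,0,-1],
    [0,0,-0.6,0,0,0,-1]
  ]
}}

```text
time_s: 62.38
tcp_pos: [553.9, 17.2, 289.3]
tool_rot: [-179.8, -0.3, -17.8]
contact_force: [1.3, -0.3, 0.7]
finger_gap: 85.4
finger_force: 0.0
```

>>> {"fn": "drive_tool", "kwargs": {
  "moves": [
    [-0.05,0.1,0,0,0,0,-1],
    [-0.1,0.2,0,0,0,0,-1],
    [-0.2,0.3,0,0,0,0,-1],
    [-0.3,0.4,0,0,0,0,-1],
    [-0.4,0.5,0,0,0,0,-1],
    [-0.4,0.6,0,0,0,0,-1],
    [-0.4,0.6,0,0,0,0,-1],
    [-0.4,0.6,0,0,0,0,-1],
    [-0.4,0.6,0,0,0,0,-1]
  ]
}}

```text
time_s: 63.13
tcp_pos: [411.7, -94.9, 285.4]
tool_rot: [-180.0, -0.0, -17.8]
contact_force: [-0.2, 0.0, 0.5]
finger_gap: 85.7
finger_force: 0.0
```

```bash
python3 a.py; python3 - <<'E'
from h import *
f,W=shot("side");cv2.imwrite("pics/s4.png",f["pixels"][:,:,::-1])
E
```

```text
top container 0.63 1120 ztop 178 n 995 circ [551.2  17.5  36.8] rect [551.4  17.7  55.8  55.8  72.7] lm [array([256., 221.])]
top jar 0.74 1094 ztop 178 n 868 circ [606.6 -63.9  29.8] rect [606.1 -63.8  57.6  58.   45.7] lm [array([300., 189.])]
top coffee_filter 0.59 1180 ztop 189 n 64 circ [632.4  69.3   7.7] rect [632.9  69.8  14.   14.3   4.1] lm [array([230., 177.])]
top weight 0.82 478 ztop 179 n 245 circ [477.8 312.8  16. ] rect [477.5 313.3  29.5  30.    1.5] lm [array([ 91., 256.])]
top shelf 0.94 9051 ztop 64 n 8730 circ [575.2  11.1 153.4] rect [574.9  11.5 239.9 199.8  77.9] lm [array([259., 207.])]
top thali 0.66 10199 ztop 14 n 3205 circ [ 459.2 -281.   177.5] rect [ 438.8 -304.   238.9  322.5   32.8] lm [array([428., 266.])]
top cooker 0.7 8533 ztop 126 n 2698 circ [477.2 309.8  73.1] rect [477.  308.  133.1 135.   60.1] lm [array([115., 256.])]
top tongs 0.64 1281 ztop 11 n 1164 circ [778.3  24.2 115. ] rect [770.   23.5  67.2 227.2   1.1] lm [array([253., 111.])]
top salt_bowl None
side container 0.85 1635 ztop 178 n 616 circ [552.   20.2  36.5] rect [551.6  19.   58
[... 348 characters left out ...]
 314.4  15. ] rect [477.7 315.4  28.7  27.5  40.2] lm [array([330., 327.])]
side shelf 0.9 5553 ztop 64 n 4599 circ [575.5  11.1 154.7] rect [576.   11.7 244.2 200.6  77.8] lm [array([275., 227.])]
side thali 0.63 4383 ztop 14 n 1735 circ [ 455.  -250.4  208.8] rect [ 483.8 -264.2  394.2  233.3   74.9] lm [array([322., 120.])]
side cooker 0.74 10321 ztop 126 n 3003 circ [477.8 312.5  69.5] rect [479.4 314.1 130.5 134.4  49.1] lm [array([320., 358.])]
side tongs 0.91 1122 ztop 12 n 952 circ [779.4  25.6 116. ] rect [789.6  26.9  69.8 229.6  12.1] lm [array([183., 228.])]
side salt_bowl 0.8 688 ztop 42 n 210 circ [374.5   2.   37.6] rect [373.5   1.3  71.3  65.9  59.4] lm [array([366., 227.])]
```

View pics/s4.png

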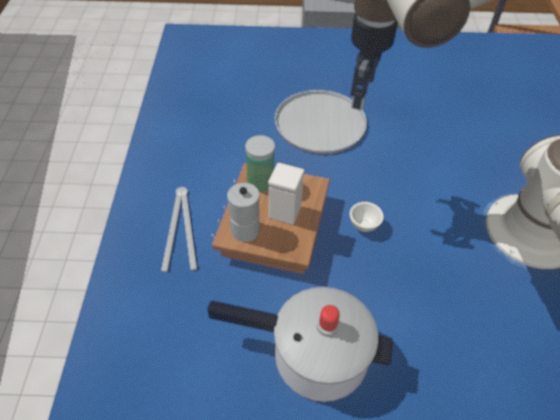

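The final view shows the container (286,193), jar (260,165) and filter (244,212) upright on their old spots, within about 2 mm by measurement. The weight is seated on the lid at (328,319).

```bash
python3 -c "
from cell import arm
print(arm.job_done())"
```

```text
the job is handed in; nothing more can be done
None
```

The job is handed in at about 64 s: the weight is seated over the vent stub, and the container, jar and filter are back on the shelf within about 2 mm of where they started; the verdict itself was not reported back.

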